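Lock the last cover screw of a junction box

TASK

One of the four slotted quarter-turn screws on the junction box's cover is still open and stands proud. Take the amber flat-blade screwdriver out of the wooden stand, press that screw in with it and, keeping it pressed, turn it clockwise a quarter turn, until it stays locked down; then put the screwdriver back upright in its free hole in the stand. Push only a little harder than it takes to reach the stop, for the plastic catch breaks at 18 N; touch the box with the screwdriver only, and leave the blue screwdriver and the other things on the bench where they are.

Things in the scene. Friction and masses are not known exactly. Their poses are not given: they have to be found in the camera images.
- enclosure: Grey plastic junction box 160 x 120 mm (x by y), fixed by its 212 x 172 x 12 mm plywood board to the bench, at any yaw. Origin on the bench under its centre, z up. Cover top at z = 72 mm; at each corner (x = +-62, y = +-42 mm) a pad, top at z = 68 mm, with a 28 mm bore and a steel screw. Open screw: at x = +62, y = +42 mm. The other three are locked, heads 1 mm above the pads.
- screw_seat (a point): Point fixed to the box: centre of the open screw's bore, at the height of the top of its head at first (10 mm above the pad, 78 mm above the bench). x axis: the way its slot runs at first. Head: disc 22 mm across, off-centre by up to 2.5 mm along this y axis (not measured: look or feel). Slot 14 mm long, closed at both ends, 2.8 mm wide, 4 mm deep, lips bevelled 0.8 mm.
- cover_press (a joint): How far the open screw is pressed in, m; 0 at first. Spring: 4 N at 0, plus 0.15 N per mm. To turn, it must be in 4 to 13 mm: the catch inside is set at another height each time, which cannot be seen. A hard stop, met at under 7 N, follows 1.2 mm beyond that depth; 8 to 10 N on the stop is right for turning. Locked and let go, it rests about 2 mm above the needed depth.
- cover_screw (a joint): Turn of the open screw, rad: 0 open, grows clockwise seen from above, hard stop at 1.65. Friction about 0.02 N m. Inside, a cross pin must pass under two teeth (from about 0.1 to 0.6 and 0.7 to 1.3 rad); let up in the gap between them, the screw rises 2 mm and cannot turn until pressed again. Past the second and let go, it is held at 1.28 or more.
- driver_flat: Amber screwdriver, about 90 g, 140 mm long, upright in either of the stand's holes. Origin at the middle of the blade's tip edge; z up along the shank, x along the blade's width. Blade 12 mm wide, 2 mm thick for 9 mm; shank 8 mm thick; handle from z = 60 mm, its underside (25 mm across) resting on the stand, so that the tip is 10 mm above the bench.
- driver_grip (a point): Centre of the amber screwdriver's square grip, 107 mm above its tip: 24 x 24 mm with flat sides facing its x and y axes, from 77 to 137 mm above the tip.
- driver_cross: Blue-handled cross-head screwdriver of the same shape, in the stand's other hole. Not needed: leave it.
- stand: Wooden block 75 x 170 mm (x by y), 70 mm high, fixed to the bench, with two round holes 16 mm wide and 64 mm deep at y = -42 and +42 mm, opening upward. Origin on the bench under its centre.
- stand_hole0 (a point): Centre of the mouth of the hole at the stand's y = -42 mm, 70 mm above the bench.
- stand_hole1 (a point): Centre of the mouth of the hole at the stand's y = +42 mm, 70 mm above the bench.
- multimeter: Teal and black hand multimeter lying on its back, 138 x 70 x 44 mm, loose; origin under its centre. Leave it.
- screw_tub: White tub with an orange lid, 61 mm across, 42 mm high, loose; origin under its centre. Leave it.
- cutters: Side cutters with dark blue grips, 132 x 59 x 14 mm, lying loose; origin under the centre. Leave them.

How it is judged:
On the way, in this order (a step that is already met when the one before it is completed fails the run):
1. the amber screwdriver is lifted out of the stand (height (world z) of driver_flat above 0.072 m), for 0.1 s.
2. its blade presses the open screw at least 3.5 mm in (contact force between driver_flat and enclosure above 3 N and value of joint cover_press above 0.0035 m and horizontal distance between driver_flat and screw_seat below 0.01 m), for 0.1 s.
3. the screw is turned at least 1.25 rad clockwise with the blade still on it (value of joint cover_screw above 1.25 rad and contact force between driver_flat and enclosure above 2 N and horizontal distance between driver_flat and screw_seat below 0.01 m), for 0.1 s.
At the end, for the whole second after the job is handed in: The screw is turned at least 1.25 rad and stays pressed in by at least 0.8 mm; the amber screwdriver stands upright (within 0.1 rad) in a hole of the stand, its tip within 9 mm of the hole's axis and less than 18 mm above the bench, at rest and let go (value of joint cover_screw above 1.25 rad and value of joint cover_press above 0.0008 m and (horizontal distance between driver_flat and stand_hole0 below 0.009 m or horizontal distance between driver_flat and stand_hole1 below 0.009 m) and height (world z) of driver_flat below 0.018 m and angle between driver_flat's own z axis and vertical below 0.1 rad and linear speed of driver_flat below 0.02 m/s); the robot touches nothing.
It fails at once if the screwdriver bears on the box with more than 18 N (contact force between driver_flat and enclosure above 18 N).
It fails at once if the fingers or the arm bear on the box (contact force between any of the fingers, the arm and enclosure above 3 N).
It fails at once if the blue screwdriver is taken out, knocked over or pushed away (distance of driver_cross from where it was at the start of the episode above 0.02 m or angle between driver_cross's own z axis and vertical above 0.2 rad).
It fails at once if the multimeter, the tub or the cutters are moved by more than 20 mm (distance of any of multimeter, screw_tub, cutters from where it was at the start of the episode above 0.02 m).
It also fails if it takes over 72 s, if anything falls off the work surface, if the arm or the gripper's body presses on something with over 40 N, if the wrist force passes 120 N, or if a joint passes its speed limit or range.

ROBOT

A 6-joint arm with a two-finger parallel gripper is mounted at the origin on a cart in front of the work surface, level with it; the furniture and walls round the work are solid. World frame = base frame: x ahead of the robot, y to its left, z up, the work surface at z = 0. Lengths are in m, angles in rad, forces in N, time in s.
With the tool pointing down it reaches from about 0.425 to 1.125 m from the base axis. Payload 14.9 kg.
Tool frame: the origin (TCP) lies at the centre of the arm's flange, where the gripper is bolted on; the fingertips stand 191 mm ahead of it and the grasp point (between the pads) lies 172 mm ahead of it; z points along the fingers, y is the direction in which the jaws open and shut (so a half turn about z gives the same grasp; the last joint's range is limited). The gripper opens to 91 mm and grips with 3 to 60 N. Pads are 32 mm wide; open, the fingers measure 118 mm over their backs; the gripper's body (76 mm by 178 mm) begins 60 mm behind the grasp point.
Start: joints at [-1.345, 0.379, 1.734, -0, 1.028, -0.033], TCP at [0.179, -0.677, 0.405] pointing down, gripper open.
Joint ranges: [-2.77, 2.77], [-0.74, 2.19], [0, 2.66], [-1.06, 4.2], [0.31, 2.87], [-3.08, 3.08]. Speed limits (rad/s): [1.89, 1.89, 2.39, 3.14, 3.14, 3.14].

INTERFACE

Orientations are given as [roll, pitch, yaw] about the fixed x, y, z axes, in that order (R = Rz(yaw) Ry(pitch) Rx(roll)).
In Python, from plant import ctrl gives the robot as it stands.
- The arm moves only by the tool play_rows, never from a script. Its argument "steps" is a list of rows, each a list of 5 numbers: the shift along the tool's x, y, z in cm, then the turn about the tool's z in degrees, then the finger opening in cm, from 0 to 9.12. A call has 1 to 5 rows; each row is the pose to reach, as a shift and turn from the pose commanded when the call began, along the tool's axes at that moment; what a row does not reach only later rows make up. A row lasts 1/8 s, in which the tool goes at most 62.5 mm and 10.7 degrees, less where a joint would pass 70% of its speed; a pose out of reach is approached as far as the arm can. A call with a gripper value outside its range is refused whole. The fingers move at their own pace and stop on an object; "squeeze" is the grip in N (left out, the last holds). Time passes only in rows, so rows that repeat a pose let the fingers close. It gives the time, the measured TCP pose, the force and the opening at its end, in the units of the state.
- ctrl.observe(): the state, without advancing time (a new reading comes with each control period).
- ctrl.camera(name): name is "scene" or "side" or "wrist"; returns a dict with "image" (480x640x3 uint8, blue, green, red), "K" (3x3 intrinsics, pixels), "T" (4x4, takes a point from camera to world coordinates); the wrist camera has in their place "hand_eye" (4x4, takes a point from camera to tool coordinates, whose origin is the TCP and whose axes are the flange's). Camera axes: x right, y down, z forward; pixel columns grow to the right and rows downward; lengths in m; the calibration is good to about 2 mm. The wrist camera is an equidistant fisheye: a pixel r from the principal point sees the ray r / f radians off the axis. A picture is of the moment at which its call begins: read the wrist's pose just before it. There is no depth.
- ctrl.finish_job(): hands the job in, once; it reports no verdict.
Trained networks look in a picture, given as the dict that the camera call returned (one of the last four; its "shot" number tells which), for a name from the list of things; names that differ only in an ending like _2 or _b are one class to them, and where a whole thing is asked for, a point or a joint stands for the part that bears it (a point fixed in the world has none). Each returns a list of dicts, best first, with "score" (0 to 1); they miss things now and then, are a little off and sometimes report something else, mostly with a low value. They report only what shows in the picture. A call takes as long as a camera call.
- ctrl.look_for(picture, label): "position" ([row, column] in pixels, amid what is visible of it).
- ctrl.landmark_of(picture, label): "position" ([row, column] in pixels: a listed point, or the origin of a listed thing).
The state is a dict: "time": time; "q": joint angles; "qvel": joint speeds; "tau": joint torques, N m; "tcp_pos": TCP position; "orientation": TCP orientation; "ft_force": force on the tool from outside, world axes, zero at the start; "torque": the same for the moment, N m; "width": finger opening in m.
Only numpy, scipy, OpenCV 4.12 (cv2) and the standard library are available. Lean on these libraries where they do the work, as an engineer would, in place of code of your own. Each camera call takes 0.05 s, during which the arm holds its last target.

## Working session

There is one attempt and no reset: what is moved stays moved. The work goes in short steps, Python scripts to look and compute and a tool call to move; the robot and the scene stay as the last step left them, time stands still between calls to the robot, and variables do not carry over. Pictures are saved under pics/ and viewed, and the job is handed in when it is done.

Besides the shell and the picture viewer there is one more tool, called after ">>>" by a JSON object that holds its "api" and its "payload". play_rows: Moves the arm, as the interface text tells. Its arguments: {"type":"object","properties":{"steps":{"type":"array","items":{"type":"array","items":{"type":"number"}}},"squeeze":{"type":"number"}},"required":["steps"]}

```bash
ls; mkdir -p pics
python3 - <<'E'
from plant import ctrl
import cv2
print(ctrl.observe())
for n in ["scene","side","wrist"]:
    p=ctrl.camera(n); cv2.imwrite(f"pics/{n}0.png",p["image"])
    print(n,p["shot"],p["K"],p.get("T"),p.get("hand_eye"))
    for l in ["driver_flat","driver_grip","driver_cross","stand","stand_hole0","stand_hole1","enclosure","screw_seat"]:
        r=ctrl.landmark_of(p,l)[:2]; print(l,[(x["position"],round(x["score"],2)) for x in r])
E
```

```text
pics
{'time': 0.0, 'q': array([-1.34528195e+00,  3.79454257e-01,  1.73478357e+00, -2.58340755e-05,
        1.02850600e+00, -3.32378028e-02]), 'qvel': array([ 3.89467661e-04, -3.65753983e-04, -8.97366299e-04, -6.26487957e-05,
        4.29194032e-04, -1.92002739e-03]), 'tau': array([ 3.48720700e-03, -7.63714600e+01, -4.34366870e+01,  6.52096770e-02,
        4.25118743e-02, -9.66166795e-05]), 'tcp_pos': array([ 0.17910529, -0.67650575,  0.4040548 ]), 'orientation': array([-3.14044138e+00, -1.61554323e-05,  2.58765515e-01]), 'ft_force': array([-0.1437592 , -0.56948877,  0.42044651]), 'torque': array([-0.01163432, -0.00980105,  0.04331187]), 'width': 0.09103052036750788}
scene 1 [[592.06412867   0.         324.60075905]
 [  0.         592.06412867 243.32330122]
 [  0.           0.           1.        ]] [[-0.828906   -0.42420073  0.36464858  0.22139596]
 [-0.5593361   0.63739886 -0.52996775  0.71418178]
 [-0.00761388 -0.64325457 -0.76561452  0.98618083]
 [ 0.          0.          0.          1.        ]] None
driver_flat [([412.7, 294.2], 0.66), ([353.6, 318.3], 0.58)]
driver_grip [([379.
[... 830 characters left out ...]
([319.2, 390.3], 0.85), ([299.6, 384.0], 0.72)]
stand_hole1 [([319.2, 390.3], 0.85), ([299.6, 384.0], 0.72)]
enclosure [([256.9, 359.3], 0.83)]
screw_seat [([230.5, 383.4], 0.62)]
wrist 3 [[371.64829954   0.         322.52333958]
 [  0.         371.64829954 238.15373572]
 [  0.           0.           1.        ]] None [[ 1.64396156e-04 -9.58920086e-01 -2.83676296e-01  7.99974070e-02]
 [ 9.99999696e-01 -5.85043811e-05  7.77284303e-04 -1.13560456e-03]
 [-7.61949837e-04 -2.83676338e-01  9.58919785e-01  1.99916646e-02]
 [ 0.00000000e+00  0.00000000e+00  0.00000000e+00  1.00000000e+00]]
driver_flat []
driver_grip []
driver_cross []
stand []
stand_hole0 []
stand_hole1 []
enclosure []
screw_seat []
```

View pics/scene0.png

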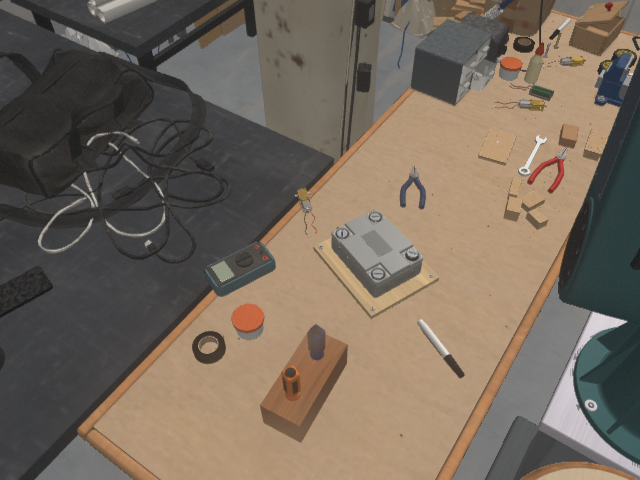

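View pics/side0.png

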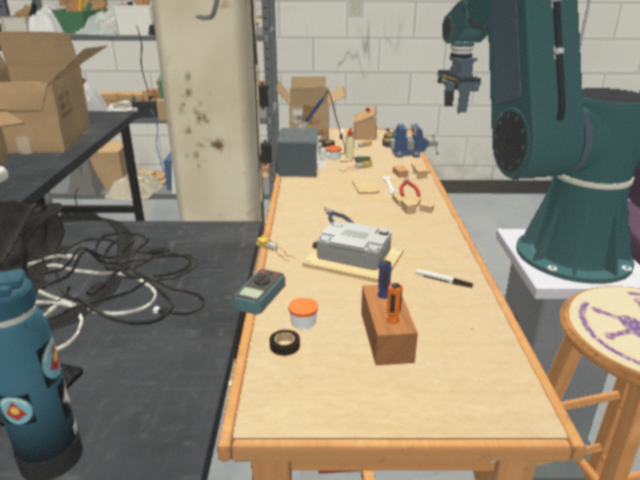

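View pics/wrist0.png

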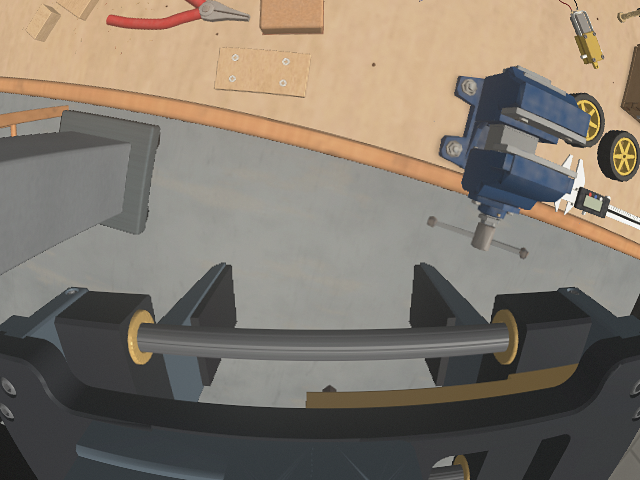

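```bash
cat > h.py <<'E'
import numpy as np, cv2
from scipy.spatial.transform import Rotation as R
from plant import ctrl
def pose(o=None):
    o=o or ctrl.observe(); M=np.eye(4); M[:3,:3]=R.from_euler('xyz',o['orientation']).as_matrix(); M[:3,3]=o['tcp_pos']; return M
def ray(p,rc,M=None):
    K=p['K']; x=(rc[1]-K[0,2])/K[0,0]; y=(rc[0]-K[1,2])/K[1,1]
    if p.get('T') is not None: d=np.array([x,y,1.]); T=p['T']
    else:
        r=np.hypot(x,y); d=np.array([np.sin(r)*x/r,np.sin(r)*y/r,np.cos(r)]); T=M@p['hand_eye']
    d=T[:3,:3]@d; return T[:3,3],d/np.linalg.norm(d)
def onz(p,rc,z,M=None):
    c,d=ray(p,rc,M); return c+d*(z-c[2])/d[2]
def proj(p,X,M=None):
    T=p['T'] if p.get('T') is not None else M@p['hand_eye']
    c=T[:3,:3].T@(np.asarray(X)-T[:3,3]); K=p['K']
    if p.get('T') is None:
        n=np.hypot(c[0],c[1]); th=np.arctan2(n,c[2]); u=c[:2]/n*th
    else: u=c[:2]/c[2]
    return np.array([K[1,1]*u[1]+K[1,2],K[0,0]*u[0]+K[0,2]])
def intool(X,o=None):
    "world delta of point from TCP in tool axes, cm"
    M=pose(o); return M[:3,:3].T@(np.asarray(X)-M[:3,3])*100
E
python3 - <<'E'
from h import *
s=ctrl.camera("scene"); d=ctrl.camera("side")
for n,(p,rc,z) in dict(amber=(s,(370,290),.147),amber2=(d,(285,395),.147),blue=(s,(326,317),.147),blue2=(d,(263,384),.147),screw=(s,(253.4,413),.078),screw2=(d,(230.5,383.4),.078),
 c1=(s,(234,342),.07),c2=(s,(217,376),.07),c3=(s,(273,377),.07)).items(): print(n,onz(p,rc,z).round(3))
im=s["image"]; cv2.imwrite("pics/s1.png",cv2.resize(im[190:330,300:460],None,fx=5,fy=4.2)); 
im=s["image"]; cv2.imwrite("pics/s2.png",cv2.resize(im[310:450,240:380],None,fx=5,fy=4.2));
E
```

```text
amber [0.521 0.379 0.147]
amber2 [0.515 0.385 0.147]
blue [0.531 0.289 0.147]
blue2 [0.526 0.305 0.147]
screw [0.494 0.01  0.078]
screw2 [0.494 0.023 0.078]
c1 [0.642 0.04  0.07 ]
c2 [ 0.608 -0.04   0.07 ]
c3 [0.531 0.086 0.07 ]
```

View pics/s1.png

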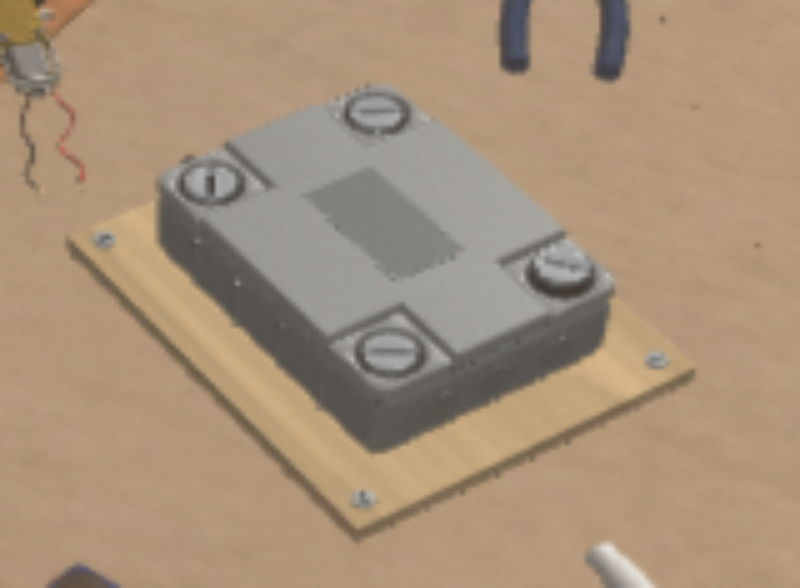

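View pics/s2.png

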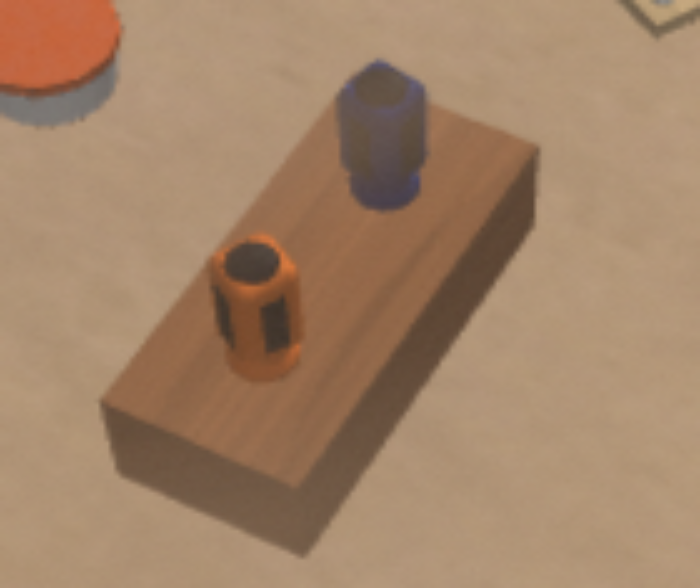

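Run:
```python
from h import *
print(intool([.45,.015,.404]))
```

```text
[ 43.88495093 -59.9357877    0.07194531]
```

>>> {"api": "play_rows", "payload": {"steps": [[4.5,-3.6,0,0,9],[9,-7.2,0,0,9],[13.5,-10.8,0,0,9],[18,-14.4,0,0,9],[22.5,-18,0,0,9]]}}

```text
time: 2.08
tcp_pos: [0.3514, -0.4436, 0.405]
orientation: [3.141, -0.0, 0.259]
ft_force: [0.6, -1.4, 0.9]
width: 0.0899
```

>>> {"api": "play_rows", "payload": {"steps": [[4.5,-3.6,0,0,9],[9,-7.5,0,0,9],[11,-13,0,0,9],[13,-18.5,0,0,9],[15,-24,0,0,9]]}}

```text
time: 2.7
tcp_pos: [0.4341, -0.173, 0.405]
orientation: [3.141, -0.001, 0.258]
ft_force: [0.8, 0.5, -0.1]
width: 0.09
```

>>> {"api": "play_rows", "payload": {"steps": [[2,-5.5,0,0,9],[4,-11,0,0,9],[6,-15.5,0,0,9],[6.4,-18,0,0,9],[6.4,-18,0,0,9]]}}

```text
time: 3.32
tcp_pos: [0.4498, 0.0169, 0.4048]
orientation: [3.142, -0.0, 0.261]
ft_force: [0.1, -0.8, 0.4]
width: 0.09
```

Run:
```python
from h import *
o=ctrl.observe();print(o['time'],o['tcp_pos'],o['orientation'],o['q'])
p=ctrl.camera("wrist");cv2.imwrite("pics/w1.png",p["image"])
for l in ["screw_seat","enclosure"]:
    print(l,[(x["position"],round(x["score"],2)) for x in ctrl.landmark_of(p,l)[:4]])
```

```text
3.325 [0.44980892 0.01694751 0.40480887] [ 3.14157734e+00 -1.45832151e-04  2.61405741e-01] [-1.41312029e-02 -3.06321952e-02  2.22418926e+00  3.07043580e-05
  9.47891087e-01  1.29524147e+00]
screw_seat [([179.4, 345.3], 0.6), ([99.7, 346.6], 0.26)]
enclosure [([100.0, 346.5], 0.81)]
```

View pics/w1.png

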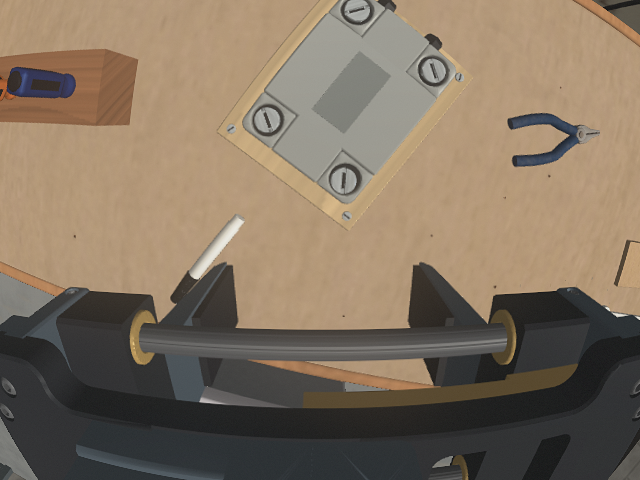

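Run:
```python
from h import *
im=cv2.imread("pics/w1.png")
def crop(r,c,h=30): return cv2.resize(im[max(0,r-h):r+h,c-h:c+h],(400,400*im[max(0,r-h):r+h,c-h:c+h].shape[0]//(2*h)),interpolation=cv2.INTER_CUBIC)
a=crop(180,345);cv2.imwrite("pics/c1.png",cv2.resize(a,(600,600)))
o=np.vstack([np.hstack([crop(119,268,28)[:300],crop(71,434,28)[:300]]),np.hstack([crop(30,355,30)[:300],crop(180,345,30)[50:350]])])
cv2.imwrite("pics/c2.png",o)
```

```text
(no output)
```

View pics/c1.png

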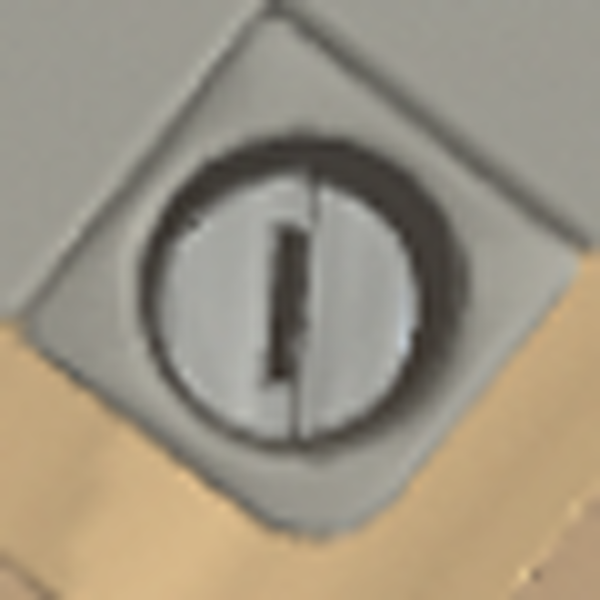

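Run:
```python
from h import *
from scipy.optimize import least_squares
# seed: mark approx screw centres (row,col) in w1
class P(dict): pass
c=ctrl.camera("wrist"); M=pose()
px={(-62,-42):(11.5,357.5),(-62,42):(70.5,434),(62,-42):(120,267.5)}
W={k:onz(c,v,.069,M)[:2] for k,v in px.items()}
for k,v in W.items(): print(k,v)
v=onz(c,(180,345),.078,M);print(v)
```

```text
(-62, -42) [0.63727504 0.03479001]
(-62, 42) [ 0.60622497 -0.04175441]
(62, -42) [0.52533672 0.08366109]
[0.49289703 0.00789819 0.078     ]
```

>>> {"api": "play_rows", "payload": {"steps": [[-1,0,5,0,9],[-2,0,9,0,9],[-2,0,10.5,0,9],[-2,0,10.5,0,9],[-2,0,10.5,0,9]]}}

```text
time: 4.15
tcp_pos: [0.4316, 0.0104, 0.301]
orientation: [3.141, -0.002, 0.259]
ft_force: [-0.1, 0.9, 0.7]
width: 0.0902
```

Run:
```python
from h import *
o=ctrl.observe();print(o['time'],o['tcp_pos'],o['orientation'],o['q'])
p=ctrl.camera("wrist");cv2.imwrite("pics/w2.png",p["image"])
np.savez("w2.npz",M=pose(o),K=p["K"],he=p["hand_eye"])
v=proj(p,[.493,.008,.078],pose(o));print(v)
r,c=map(int,v)
cv2.imwrite("pics/c3.png",cv2.resize(p["image"][max(r-40,0):r+40,c-40:c+40],(600,600),interpolation=cv2.INTER_CUBIC)); print(max(r-40,0),c-40)
```

```text
4.15 [0.43162284 0.01040591 0.30101536] [ 3.14104886e+00 -1.93721297e-03  2.58509986e-01] [-2.98940972e-02  1.26465020e-01  2.30668463e+00  4.56871081e-05
  7.06431130e-01  1.28235805e+00]
[171.01352432 356.94160215]
131 316
```

View pics/w2.png

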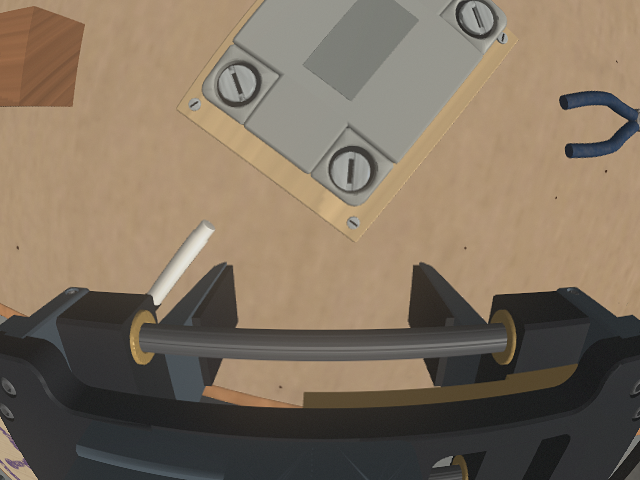

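View pics/c3.png

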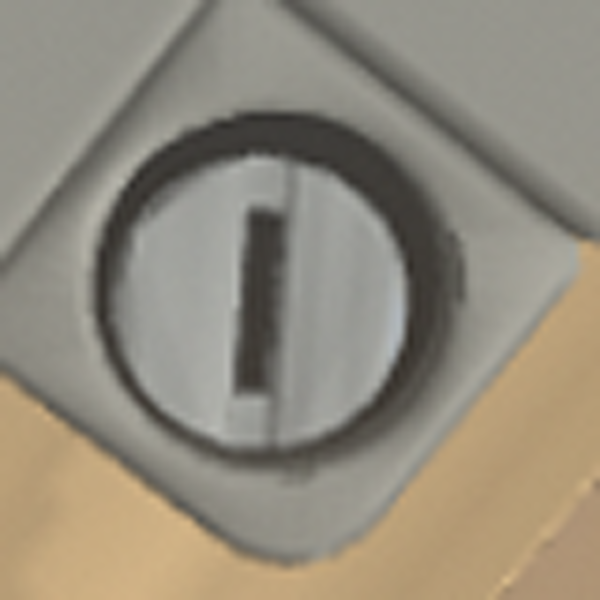

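Run:
```python
from h import *
d=np.load("w2.npz");p=dict(K=d['K'],hand_eye=d['he']);M=d['M']
f=lambda x,y:(131-.5+(y+.5)/7.5+0,316-.5+(x+.5)/7.5)
a=onz(p,f(264,208),.078,M);b=onz(p,f(251,393),.078,M)
print("slot",a,b,(a+b)/2,np.linalg.norm(a-b),np.degrees(np.arctan2(*(a-b)[[1,0]])))
for z in (.077,.078): print("head",onz(p,f(263,301),z,M))
print("bore",onz(p,f(275,288),.068,M), [onz(p,f(*q),.068,M)[:2] for q in((95,288),(455,288),(275,110),(275,465))])
# other screws for box pose
q=[onz(p,v,.069,M)[:2] for v in ((83,238.5),(18,476.5))]; print(q)
A,B=q
# model (62,-42)->A, (-62,42)->B
u=(B-A);print(np.linalg.norm(u),np.hypot(124,84)/1000)
th=np.arctan2(u[1],u[0])-np.arctan2(84,-124);c=(A+B)/2
print(np.degrees(th),c, c+np.array([[np.cos(th),-np.sin(th)],[np.sin(th),np.cos(th)]])@[.062,.042])
```

```text
slot [0.49886147 0.01315248 0.078     ] [0.48544419 0.01041783 0.078     ] [0.49215283 0.01178516 0.078     ] 0.013693125937129678 11.519946781125787
head [0.49216408 0.01129432 0.077     ]
head [0.49224512 0.0113955  0.078     ]
bore [0.49264909 0.00976347 0.068     ] [array([0.48904377, 0.02307586]), array([ 0.49639917, -0.00365614]), array([0.50586355, 0.01341809]), array([0.47935247, 0.00603776])]
[array([0.52520747, 0.0854443 ]), array([ 0.6050446 , -0.03829936])]
0.14726323666827404 0.14977316181479244
-203.05616283021538 [0.56512603 0.02357247] [0.49162991 0.00920863]
```

>>> {"api": "play_rows", "payload": {"steps": [[1,-2,-5,0,9],[3,-7,-10,0,9],[5,-12.5,-11,0,9],[7,-18,-11,0,9],[9,-23.5,-11,0,9]]}}

```text
time: 4.82
tcp_pos: [0.4575, 0.2631, 0.4118]
orientation: [-3.141, -0.003, 0.259]
ft_force: [1.0, 0.0, 0.1]
width: 0.0902
```

>>> {"api": "play_rows", "payload": {"steps": [[1.5,-5,0,0,9],[2,-7,0,0,9],[2,-7,0,0,9],[2,-7,0,0,9]]}}

```text
time: 5.32
tcp_pos: [0.4589, 0.3325, 0.41]
orientation: [3.141, -0.0, 0.258]
ft_force: [0.9, 0.1, 0.4]
width: 0.0896
```

Run:
```python
from h import *
o=ctrl.observe();print(o['time'],o['tcp_pos'],o['orientation'],o['q'])
p=ctrl.camera("wrist");cv2.imwrite("pics/w3.png",p["image"])
np.savez("w3.npz",M=pose(o),K=p["K"],he=p["hand_eye"])
for l in ["driver_grip","stand_hole0","driver_flat"]:
    print(l,[(x["position"],round(x["score"],2)) for x in ctrl.landmark_of(p,l)[:4]])
```

```text
5.325 [0.45890601 0.33249152 0.41003502] [ 3.14145347e+00 -1.01870807e-04  2.58281506e-01] [ 5.85896162e-01  1.63917904e-01  2.00343774e+00 -1.98921895e-04
  9.74185352e-01  1.89852275e+00]
driver_grip []
stand_hole0 [([165.4, 381.3], 0.93), ([148.9, 284.5], 0.91)]
driver_flat [([143.8, 287.4], 0.64), ([16.6, 414.8], 0.28)]
```

View pics/w3.png

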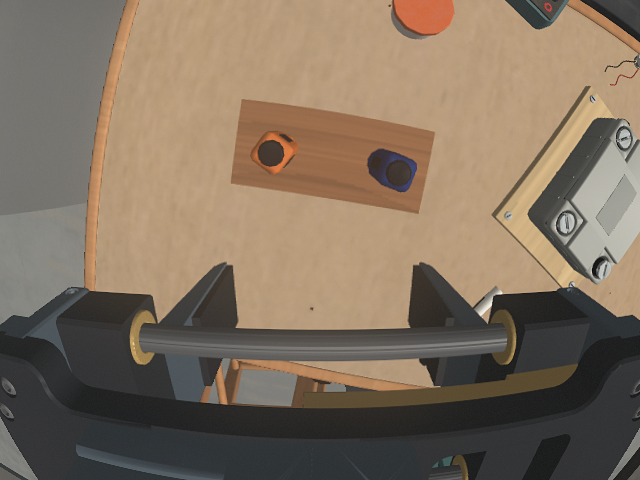

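Run:
```python
from h import *
im=cv2.imread("pics/w3.png")
cv2.imwrite("pics/c4.png",cv2.resize(im[118:188,238:308],(700,600)[:1]*2 and (600,600),interpolation=cv2.INTER_CUBIC))
cv2.imwrite("pics/c5.png",cv2.resize(im[90:220,225:445],(800,473),interpolation=cv2.INTER_CUBIC))
```

```text
(no output)
```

View pics/c4.png

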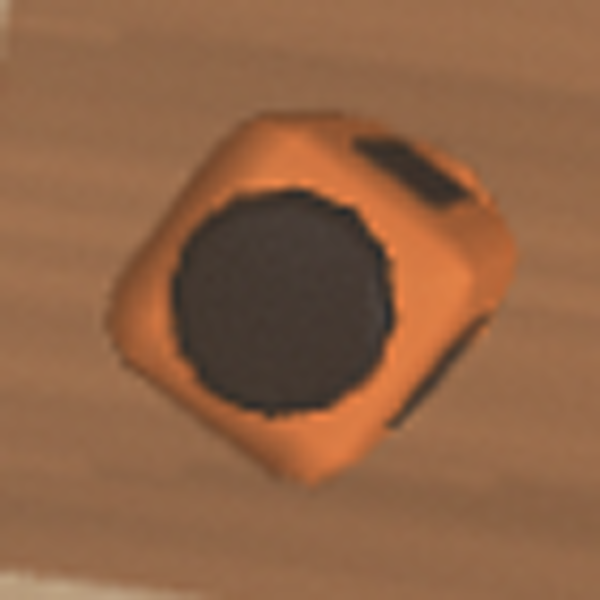

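Run:
```python
from h import *
d=np.load("w3.npz");p=dict(K=d['K'],hand_eye=d['he']);M=d['M']
s=70/600
f=lambda x,y:(118-.5+(y+.5)*s,238-.5+(x+.5)*s)
C=[onz(p,f(*q),.146,M)[:2] for q in((110,310),(305,487),(475,265),(270,112))]
for i in range(4):
    e=C[(i+1)%4]-C[i];print(np.degrees(np.arctan2(e[1],e[0])),np.linalg.norm(e))
print("corner mean",np.mean(C,0),"cap",onz(p,f(283,300),.150,M))
# straight edges: lower-left (130,350)-(275,465), lower-right (390,425)-(485,320)lower body
for a,b in (((130,350),(275,465)),((355,465),(480,320)),((115,290),(235,140)),((300,190-30),(450,290-30))):
    e=onz(p,f(*b),.146,M)-onz(p,f(*a),.146,M);print(np.degrees(np.arctan2(e[1],e[0]))%90)
cv2.imwrite
```

```text
-118.56855183561349 0.020560249374899777
-23.430789033053966 0.02164103890026676
66.98793483600535 0.01971425499916644
154.34355049095547 0.01967061945844942
corner mean [0.51475449 0.38294077] cap [0.51450872 0.38279415 0.15      ]
65.25039903187154
63.35833176954024
64.5578773111784
70.04139315417653
```

View pics/c5.png

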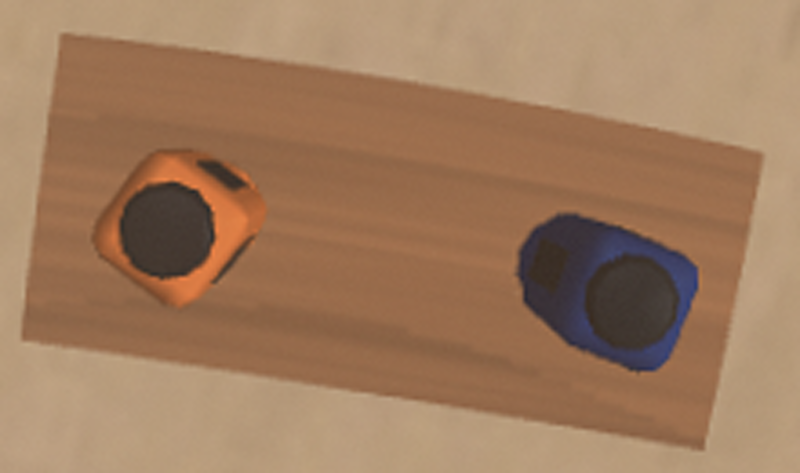

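>>> {"api": "play_rows", "payload": {"steps": [[1.5,-0.8,0,-10,6],[3,-1.6,0,-20,6],[5,-2.5,0,-30,6],[6.7,-3.45,0,-40,6],[6.7,-3.45,0,-50,6]]}}

```text
time: 6.15
tcp_pos: [0.5158, 0.3841, 0.4097]
orientation: [3.141, -0.0, 1.137]
ft_force: [0.0, -0.3, -0.3]
width: 0.0602
```

>>> {"api": "play_rows", "payload": {"steps": [[0,0,0,0,6],[0,0,0,0,6]]}}

```text
time: 6.4
tcp_pos: [0.5148, 0.3836, 0.4098]
orientation: [-3.142, 0.0, 1.127]
ft_force: [0.4, 0.3, 0.0]
width: 0.0601
```

Run:
```python
from h import *
o=ctrl.observe();print(o['time'],o['tcp_pos'],o['orientation'],o['q'])
p=ctrl.camera("wrist");im=p["image"]
np.savez("w4.npz",M=pose(o),K=p["K"],he=p["hand_eye"])
cv2.imwrite("pics/w4.png",im)
print(proj(p,[.5146,.3829,.15],pose(o)))
```

```text
6.4 [0.51482787 0.38362001 0.40979073] [-3.14157116e+00  6.03075501e-05  1.12710331e+00] [ 6.04087614e-01  2.83968046e-01  1.85343794e+00 -1.36352544e-05
  1.00424965e+00  1.04778795e+00]
[253.15432533 324.05228192]
```

View pics/w4.png

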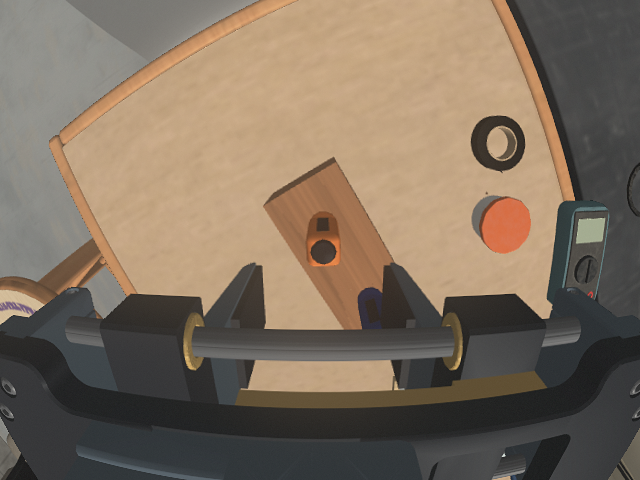

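>>> {"api": "play_rows", "payload": {"steps": [[0,0,4,0,6],[0,0,8,0,6],[0,0,11,0,6],[0,0,12,0,6],[0,0,12,0,6]]}}

```text
time: 7.08
tcp_pos: [0.5149, 0.384, 0.2899]
orientation: [-3.141, 0.0, 1.13]
ft_force: [-0.5, -0.3, 0.5]
width: 0.0598
```

Run:
```python
from h import *
o=ctrl.observe();print(o['time'],o['tcp_pos'],o['orientation'],o['ft_force'])
p=ctrl.camera("wrist");im=p["image"]
cv2.imwrite("pics/w5.png",im)
```

```text
7.075 [0.5149264  0.38402693 0.28989052] [-3.14139903e+00  2.87712469e-04  1.13043434e+00] [-0.4536154  -0.32017573  0.51945365]
```

View pics/w5.png

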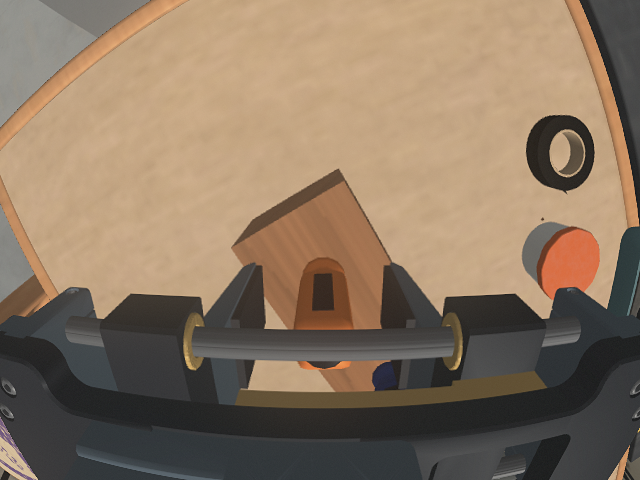

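>>> {"api": "play_rows", "payload": {"steps": [[0,0,0,0,3],[0,0,0,0,2],[0,0,0,0,1.5],[0,0,0,0,1.5],[0,0,0,0,1.5]], "squeeze": 50}}

```text
time: 7.75
tcp_pos: [0.5149, 0.3841, 0.2899]
orientation: [3.142, -0.0, 1.131]
ft_force: [-0.5, -0.8, 2.6]
width: 0.024
```

>>> {"api": "play_rows", "payload": {"steps": [[0,0,0,0,1.5],[0,0,0,0,1.5],[0,0,-2,0,1.5],[0,0,-6,0,1.5],[0,0,-10,0,1.5]]}}

```text
time: 8.38
tcp_pos: [0.5147, 0.384, 0.3917]
orientation: [3.142, -0.0, 1.131]
ft_force: [0.5, 0.3, -0.5]
width: 0.0237
```

>>> {"api": "play_rows", "payload": {"steps": [[0,0,-3,0,1.5],[0,0,-6,0,1.5],[0,0,-7,0,1.5],[0,0,-7,0,1.5],[0,0,-7,0,1.5]]}}

```text
time: 9.0
tcp_pos: [0.5146, 0.3839, 0.4584]
orientation: [-3.141, 0.002, 1.131]
ft_force: [0.3, -0.9, -0.9]
width: 0.024
```

Run:
```python
from h import *
o=ctrl.observe();print(o['time'],o['tcp_pos'],o['orientation'],o['ft_force'],o['width'])
p=ctrl.camera("wrist");im=p["image"]
cv2.imwrite("pics/w6.png",im)
for l in ["driver_flat","stand_hole0"]:
    print(l,[(x["position"],round(x["score"],2)) for x in ctrl.landmark_of(p,l)[:4]])
s=ctrl.camera("scene");cv2.imwrite("pics/s6.png",s["image"])
```

```text
9.0 [0.51460471 0.3838746  0.45842137] [-3.14064760e+00  1.58343889e-03  1.13144490e+00] [ 0.32371372 -0.88745763 -0.85020923] 0.024013247038619092
driver_flat [([245.5, 324.4], 0.96)]
stand_hole0 [([277.4, 361.5], 0.88), ([213.4, 325.0], 0.65)]
```

View pics/w6.png

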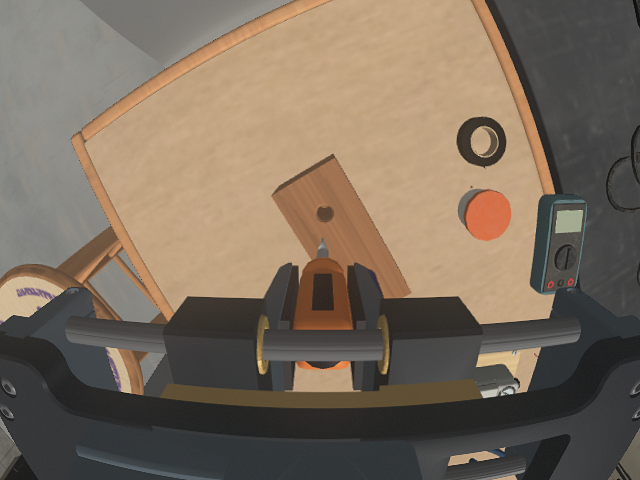

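View pics/s6.png

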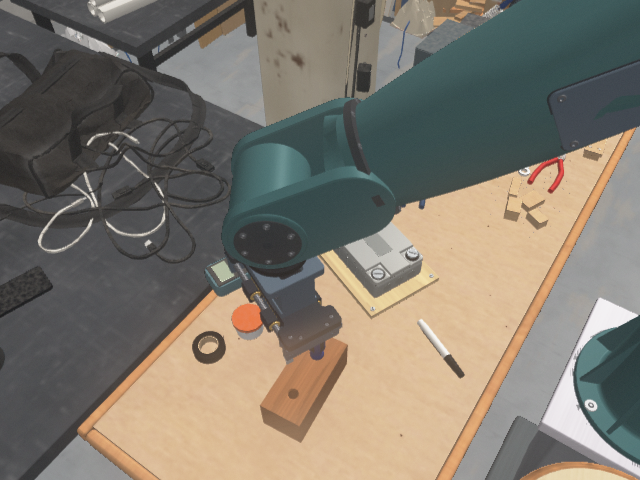

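Run:
```python
from h import *
im=cv2.imread("pics/w6.png")
cv2.imwrite("pics/c6.png",cv2.resize(im[225:275,300:350],(600,600),interpolation=cv2.INTER_CUBIC))
p=ctrl.camera("wrist");M=pose()
print("hole",onz(p,(213.4,325),.07,M)); 
o=ctrl.observe()
T=M@np.array([0,0,.279,1]);print("tip nominal",T, proj(p,T[:3],M), "tip x/y ends", [proj(p,(M@np.array([a,b,.279,1]))[:3],M) for a,b in((.006,0),(-.006,0),(0,.006),(0,-.006))])
```

```text
hole [0.51503924 0.38122649 0.07      ]
tip nominal [0.51457235 0.38387211 0.18000369 1.        ] [243.72372961 323.79433002] tip x/y ends [array([235.83028089, 323.80379633]), array([251.51372767, 323.78461101]), array([243.72340898, 332.00955136]), array([243.72223548, 315.57779044])]
```

View pics/c6.png

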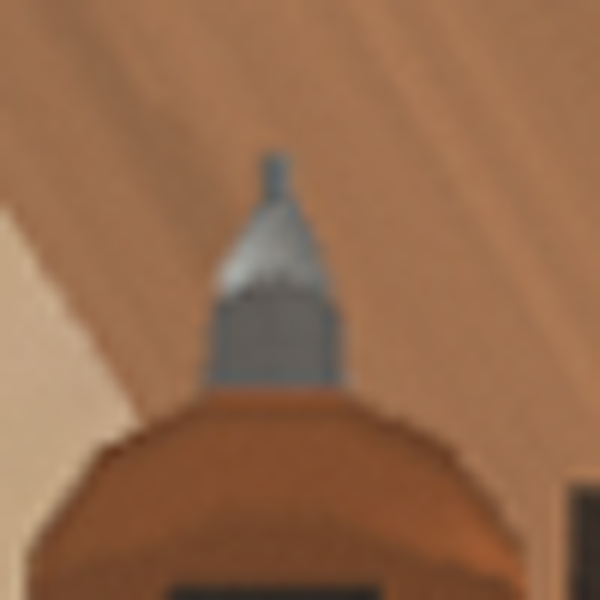

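>>> {"api": "play_rows", "payload": {"steps": [[-3,1.2,0,-10,1.5],[-7,2.8,0,-20,1.5],[-11,4.4,0,-30,1.5],[-15,6,0,-40,1.5],[-19,7.6,0,-50,1.5]]}}

```text
time: 9.88
tcp_pos: [0.5026, 0.1785, 0.4596]
orientation: [-3.142, -0.0, 2.01]
ft_force: [0.3, -0.3, -1.5]
width: 0.024
```

Run:
```python
from h import *
o=ctrl.observe();print(o['time'],o['tcp_pos'],o['orientation'],o['q'])
print(intool([.4922,.0118,.4],o))
```

```text
9.875 [0.50258431 0.17847215 0.45960633] [-3.14152010e+00 -2.28522629e-05  2.01003168e+00] [ 2.97515582e-01  4.69442117e-02  2.03342404e+00  1.41763936e-05
  1.06129946e+00 -1.41726691e-01]
[-14.6436605   -8.02712024   5.96088094]
```

>>> {"api": "play_rows", "payload": {"steps": [[-3,-1.6,0,-10,1.5],[-6,-3.2,0,-20,1.5],[-9,-4.8,0,-30,1.5],[-12,-6.4,1,-40,1.5],[-14.5,-8,2,-50,1.5]]}}

```text
time: 10.5
tcp_pos: [0.491, 0.0134, 0.4395]
orientation: [3.142, 0.0, 2.882]
ft_force: [0.3, 0.6, -0.7]
width: 0.0235
```

>>> {"api": "play_rows", "payload": {"steps": [[0,0,1,-10,1.5],[0,0,2,-20,1.5],[0,0,3,-26,1.5],[0,0,3,-26,1.5],[0,0,3,-26,1.5]]}}

```text
time: 11.12
tcp_pos: [0.4912, 0.0146, 0.4101]
orientation: [-3.142, 0.0, -2.955]
ft_force: [-0.0, 0.2, -0.5]
width: 0.024
```

```bash
cat > look.py <<'E'
import sys
from h import *
n=sys.argv[1]
o=ctrl.observe();print(o['time'],o['tcp_pos'],np.degrees(o['orientation']),o['ft_force'],o['torque'],o['q'][5])
p=ctrl.camera("wrist");im=p["image"];M=pose(o)
cv2.imwrite(f"pics/w{n}.png",im)
np.savez(f"w{n}.npz",M=M,K=p["K"],he=p["hand_eye"])
T=M@np.array([0,0,.279,1]);t=proj(p,T[:3],M);s=proj(p,[.4922,.0118,.078],M)
print("tip nominal",T[:3],t,"slot nominal",s,"tool delta",intool([.4922,.0118,.078],o))
h=int(sys.argv[2]) if len(sys.argv)>2 else 40
r,c=int((t[0]+s[0])/2),int((t[1]+s[1])/2)
if len(sys.argv)>3: r,c=int(sys.argv[3]),int(sys.argv[4])
print("crop origin",r-h,c-h,"scale",600/(2*h))
cv2.imwrite(f"pics/c{n}.png",cv2.resize(im[r-h:r+h,c-h:c+h],(600,600),interpolation=cv2.INTER_CUBIC))
E
python3 look.py 7 40
```

```text
11.125 [0.49124094 0.01459318 0.41006256] [-1.79998306e+02  1.69436708e-02 -1.69309999e+02] [-0.03275427  0.18864317 -0.54047743] [ 0.12295598 -0.12335901  0.01891762] -1.7751284707577384
tip nominal [0.49132355 0.01460037 0.13106257] [243.85873971 321.26678193] slot nominal [226.00707518 318.15637688] tool delta [-3.26091813e-02 -2.91278322e-01  3.32062759e+01]
crop origin 194 279 scale 7.5
```

View pics/w7.png

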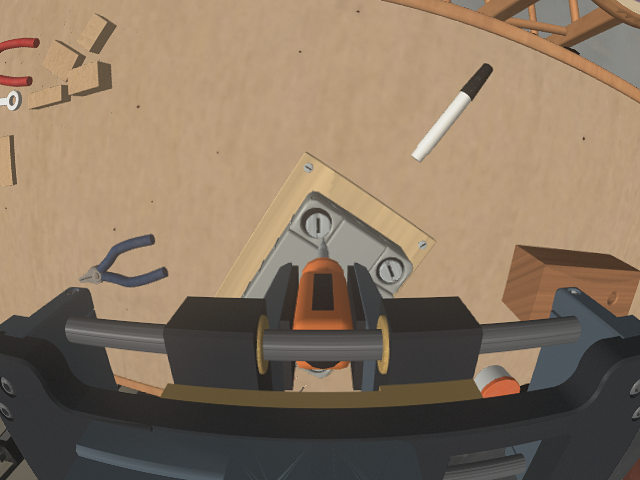

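View pics/c7.png

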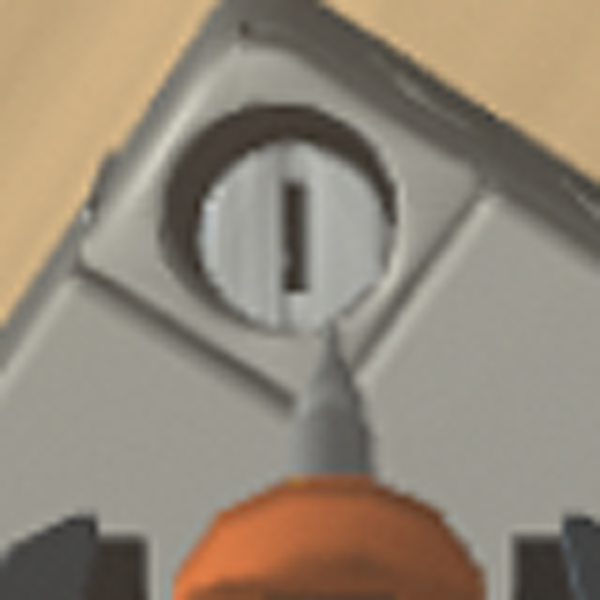

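>>> {"api": "play_rows", "payload": {"steps": [[0,-0.1,1.5,0,1.5],[0,-0.3,3,0,1.5],[0,-0.3,3.8,0,1.5],[0,-0.3,3.8,0,1.5],[0,-0.3,3.8,0,1.5]]}}

```text
time: 11.8
tcp_pos: [0.4918, 0.0116, 0.3719]
orientation: [-3.142, 0.0, -2.953]
ft_force: [1.0, -0.8, -0.1]
width: 0.0237
```

```bash
python3 - <<'E'
from h import *
d=np.load("w7.npz");p=dict(K=d['K'],hand_eye=d['he']);M=d['M']
f=lambda x,y:(194-.5+(y+.5)/7.5,279-.5+(x+.5)/7.5)
a=onz(p,f(293,182),.078,M);b=onz(p,f(294.5,290),.078,M)
print("slot",(a+b)/2,np.linalg.norm(a-b),np.degrees(np.arctan2(*(b-a)[[1,0]])))
E
python3 look.py 8 30
```

```text
slot [0.49144198 0.01128608 0.078     ] 0.012894577706330113 11.277577557418674
11.8 [0.49184195 0.01163116 0.37194235] [-1.79997343e+02  1.40230445e-02 -1.69173879e+02] [ 1.00704519 -0.84572833 -0.07883536] [ 0.13638197 -0.13533904 -0.00690528] -1.7834876775467448
tip nominal [0.49191145 0.01163128 0.09294236] [243.85603561 321.26515782] slot nominal [238.4577388  321.48982301] tool delta [-3.11449412e-02  1.12216363e-02  2.93942433e+01]
crop origin 211 291 scale 10.0
```

View pics/c8.png

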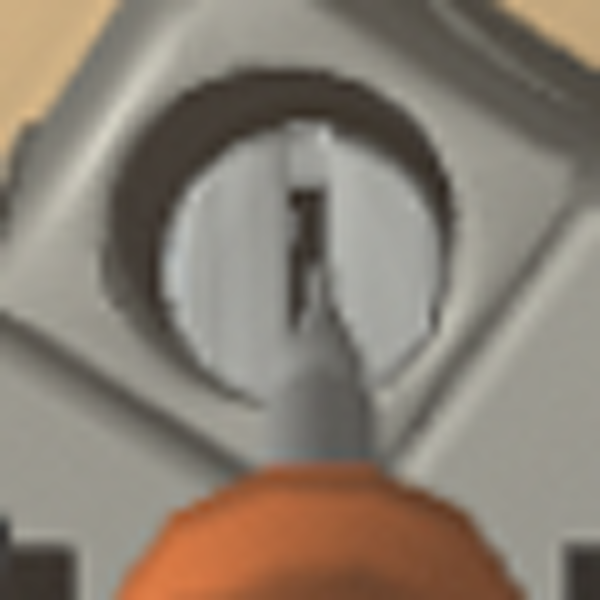

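Run:
```python
from h import *
im=cv2.imread("pics/w8.png")[222:262,305:340]
g=cv2.createCLAHE(3,(2,2)).apply(cv2.cvtColor(im,cv2.COLOR_BGR2GRAY))
cv2.imwrite("pics/c8b.png",np.hstack([cv2.resize(g,(350,400),interpolation=cv2.INTER_NEAREST),cv2.resize(cv2.cvtColor(im,6),(350,400),interpolation=cv2.INTER_NEAREST)]))
d=np.load("w8.npz");p=dict(K=d['K'],hand_eye=d['he']);M=d['M']
for x in(-.006,0,.006): print([ (proj(p,(M@np.array([x,y,.279,1]))[:3],M)-[222,305]).round(1) for y in(-.001,.001)])
c=np.array([.4920,.0116,.078]);u=np.array([np.cos(np.radians(191.4)),np.sin(np.radians(191.4)),0]);
for x in(-.007,0,.007): print((proj(p,c+u*x,M)-[222,305]).round(1))
```

```text
[array([29.6, 14.9]), array([29.7, 17.6])]
[array([21.9, 14.9]), array([21.9, 17.6])]
[array([14. , 14.9]), array([14. , 17.6])]
[24.8 16.4]
[16.2 16.3]
[ 7.4 16.2]
```

View pics/c8b.png

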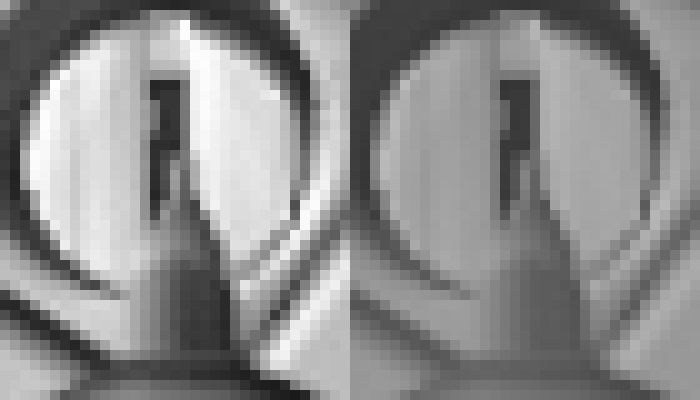

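Run:
```python
from h import *
for n in (2,3,4,7,8):
    d=np.load(f"w{n}.npz"); print(n,d['he'].round(4).tolist(),d['K'][0])
```

```text
2 [[0.0002, -0.9589, -0.2837, 0.08], [1.0, -0.0001, 0.0008, -0.0011], [-0.0008, -0.2837, 0.9589, 0.02], [0.0, 0.0, 0.0, 1.0]] [371.64829954   0.         322.52333958]
3 [[0.0002, -0.9589, -0.2837, 0.08], [1.0, -0.0001, 0.0008, -0.0011], [-0.0008, -0.2837, 0.9589, 0.02], [0.0, 0.0, 0.0, 1.0]] [371.64829954   0.         322.52333958]
4 [[0.0002, -0.9588, -0.2841, 0.081], [1.0, 0.0001, 0.0002, -0.001], [-0.0002, -0.2841, 0.9588, 0.02], [0.0, 0.0, 0.0, 1.0]] [371.64829954   0.         322.52333958]
7 [[0.0002, -0.9591, -0.2829, 0.0807], [1.0, 0.0004, -0.0007, 0.0011], [0.0008, -0.2829, 0.9591, 0.02], [0.0, 0.0, 0.0, 1.0]] [371.64829954   0.         322.52333958]
8 [[0.0002, -0.9591, -0.2829, 0.0807], [1.0, 0.0004, -0.0007, 0.0011], [0.0008, -0.2829, 0.9591, 0.02], [0.0, 0.0, 0.0, 1.0]] [371.64829954   0.         322.52333958]
```

>>> {"api": "play_rows", "payload": {"steps": [[0.03,-0.07,0.5,-0.5,1.5],[0.03,-0.07,1.0,-0.5,1.5],[0.03,-0.07,1.2,-0.5,1.5],[0.03,-0.07,1.2,-0.5,1.5]]}}

```text
time: 12.35
tcp_pos: [0.4915, 0.0109, 0.3595]
orientation: [3.142, -0.0, -2.944]
ft_force: [-0.6, 0.0, -0.4]
width: 0.0239
```

```bash
cat >> look.py <<'E'
if 1:
    g=im[222:262,305:340]; e=cv2.createCLAHE(3,(2,2)).apply(cv2.cvtColor(g,6))
    cv2.imwrite(f"pics/c{n}b.png",np.hstack([cv2.resize(e,(350,400),interpolation=cv2.INTER_NEAREST),cv2.resize(cv2.cvtColor(g,6),(350,400),interpolation=cv2.INTER_NEAREST)]))
E
python3 look.py 9 30
```

```text
12.35 [0.49148816 0.01086913 0.3595493 ] [ 1.79995525e+02 -1.87725273e-02 -1.68674080e+02] [-0.58462209  0.00737534 -0.39240906] [ 0.1078268  -0.14700786 -0.02607018] -1.7937768078086362
tip nominal [0.49139425 0.01087255 0.08054932] [243.8460792  321.25921008] slot nominal [244.07763448 322.29280237] tool delta [-0.09730398  0.07509529 28.15490607]
crop origin 213 291 scale 10.0
```

View pics/c9b.png

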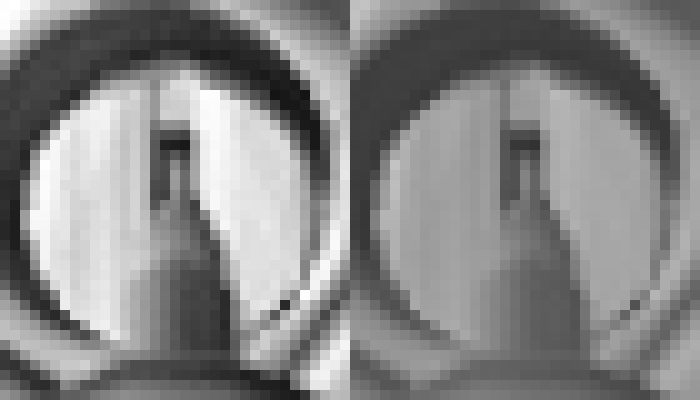

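>>> {"api": "play_rows", "payload": {"steps": [[0,-0.04,0.1,0,1.5],[0,-0.04,0.2,0,1.5],[0,-0.04,0.25,0,1.5],[0,-0.04,0.3,0,1.5]]}}

```text
time: 12.9
tcp_pos: [0.4916, 0.0105, 0.3567]
orientation: [-3.142, 0.0, -2.944]
ft_force: [0.5, 0.9, -0.8]
width: 0.0233
```

```bash
python3 look.py 10 30
```

```text
12.9 [0.49158783 0.01048767 0.35671914] [-1.79999948e+02  8.02742920e-04 -1.68672253e+02] [ 0.46506848  0.85937417 -0.79788378] [ 0.12842354 -0.11768669 -0.03268961] -1.794578487322812
tip nominal [0.49159171 0.01048819 0.07771914] [243.84591114 321.25913699] slot nominal [245.07813074 322.8570706 ] tool delta [-0.08541087  0.11667783 27.87191461]
crop origin 214 292 scale 10.0
```

View pics/c10b.png

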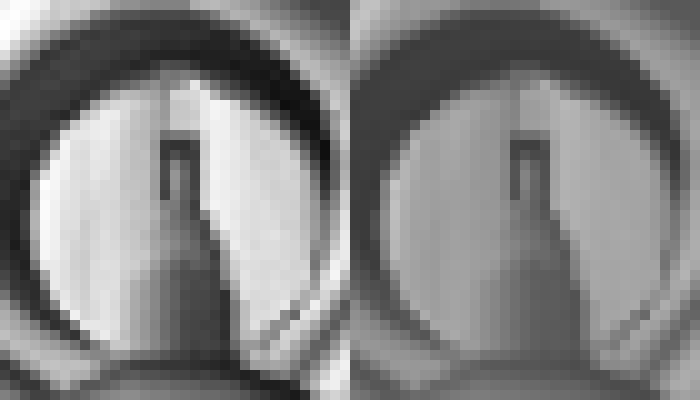

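>>> {"api": "play_rows", "payload": {"steps": [[0,0,0.1,0,1.5],[0,0,0.2,0,1.5],[0,0,0.2,0,1.5]]}}

```text
time: 13.32
tcp_pos: [0.4916, 0.0105, 0.3546]
orientation: [3.142, -0.0, -2.944]
ft_force: [0.7, -0.9, -1.6]
width: 0.0238
```

>>> {"api": "play_rows", "payload": {"steps": [[0,0,0.1,0,1.5],[0,0,0.2,0,1.5],[0,0,0.2,0,1.5]]}}

```text
time: 13.7
tcp_pos: [0.4916, 0.0105, 0.3528]
orientation: [-3.142, 0.0, -2.944]
ft_force: [-0.4, 1.1, 2.4]
width: 0.0237
```

```bash
python3 look.py 11 30
```

```text
13.7 [0.49164302 0.01047501 0.35280119] [-1.79999441e+02  7.35145443e-03 -1.68672364e+02] [-0.44809426  1.07999878  2.41402588] [ 0.16030684 -0.00992553 -0.01962708] -1.7946170735435174
tip nominal [0.49167865 0.01047937 0.0738012 ] [243.8458598  321.25911561] slot nominal [246.60498643 322.8931617 ] tool delta [-0.07711286  0.11924557 27.48012831]
crop origin 215 292 scale 10.0
```

View pics/c11b.png

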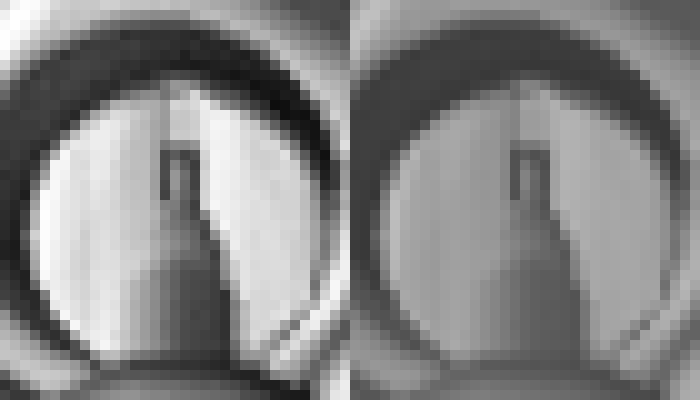

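>>> {"api": "play_rows", "payload": {"steps": [[0,0,0.1,0,1.5],[0,0,0.2,0,1.5],[0,0,0.3,0,1.5],[0,0,0.4,0,1.5],[0,0,0.4,0,1.5]]}}

```text
time: 14.38
tcp_pos: [0.4916, 0.0105, 0.3487]
orientation: [-3.142, 0.0, -2.944]
ft_force: [-0.6, -0.4, 3.0]
width: 0.0239
```

>>> {"api": "play_rows", "payload": {"steps": [[0,0,0.05,0,1.5],[0,0,0.1,0,1.5],[0,0,0.1,0,1.5]]}}

```text
time: 14.75
tcp_pos: [0.4916, 0.0105, 0.3477]
orientation: [-3.142, 0.0, -2.944]
ft_force: [-0.3, 0.2, 4.1]
width: 0.0241
```

>>> {"api": "play_rows", "payload": {"steps": [[0,0,0.05,0,1.5],[0,0,0.05,0,1.5]]}}

```text
time: 15.0
tcp_pos: [0.4916, 0.0105, 0.3472]
orientation: [-3.142, 0.0, -2.944]
ft_force: [0.3, -0.4, 2.7]
width: 0.0234
```

>>> {"api": "play_rows", "payload": {"steps": [[0,0,0.05,0,1.5],[0,0,0.05,0,1.5]]}}

```text
time: 15.25
tcp_pos: [0.4916, 0.0105, 0.3467]
orientation: [-3.142, 0.0, -2.944]
ft_force: [1.2, 0.1, 3.3]
width: 0.0238
```

>>> {"api": "play_rows", "payload": {"steps": [[0,0,0.04,0,1.5],[0,0,0.04,0,1.5]]}}

```text
time: 15.5
tcp_pos: [0.4916, 0.0105, 0.3463]
orientation: [-3.142, 0.0, -2.944]
ft_force: [0.2, -0.5, 4.3]
width: 0.0237
```

>>> {"api": "play_rows", "payload": {"steps": [[0,0,0.04,0,1.5],[0,0,0.04,0,1.5]]}}

```text
time: 15.75
tcp_pos: [0.4916, 0.0105, 0.3459]
orientation: [-3.142, 0.0, -2.944]
ft_force: [1.2, 1.2, 2.9]
width: 0.0239
```

>>> {"api": "play_rows", "payload": {"steps": [[0,0,0.04,0,1.5],[0,0,0.04,0,1.5]]}}

```text
time: 16.0
tcp_pos: [0.4916, 0.0105, 0.3455]
orientation: [-3.142, 0.0, -2.944]
ft_force: [0.6, 0.4, 4.6]
width: 0.0236
```

>>> {"api": "play_rows", "payload": {"steps": [[0,0,0.04,0,1.5],[0,0,0.04,0,1.5]]}}

```text
time: 16.25
tcp_pos: [0.4916, 0.0105, 0.3451]
orientation: [-3.142, 0.0, -2.944]
ft_force: [1.2, -0.1, 4.7]
width: 0.024
```

>>> {"api": "play_rows", "payload": {"steps": [[0,0,0.04,0,1.5],[0,0,0.04,0,1.5]]}}

```text
time: 16.5
tcp_pos: [0.4916, 0.0105, 0.3448]
orientation: [-3.142, 0.0, -2.944]
ft_force: [0.3, 0.5, 4.9]
width: 0.0234
```

>>> {"api": "play_rows", "payload": {"steps": [[0,0,0.04,0,1.5],[0,0,0.04,0,1.5]]}}

```text
time: 16.75
tcp_pos: [0.4917, 0.0105, 0.3445]
orientation: [-3.142, 0.0, -2.944]
ft_force: [0.1, -0.4, 7.4]
width: 0.0234
```

>>> {"api": "play_rows", "payload": {"steps": [[0,0,0.04,0,1.5],[0,0,0.04,0,1.5]]}}

```text
time: 17.0
tcp_pos: [0.4917, 0.0105, 0.3442]
orientation: [-3.142, 0.0, -2.944]
ft_force: [-0.3, 0.1, 8.2]
width: 0.0233
```

```bash
cat > ft.py <<'E'
from h import *
a=[]
for i in range(4):
    o=ctrl.observe();a.append(np.r_[o['ft_force'],o['torque'],o['tcp_pos'][2]]);ctrl.camera("side")
a=np.array(a);print(a[:,2]);print(a.mean(0).round(3),o['time'],o['q'][5])
E
python3 ft.py
```

```text
[8.20596467 8.851864   9.02884523 8.39202073]
[-0.797  0.194  8.62   0.099  0.064 -0.02   0.344] 17.15 -1.7945756181165056
```

>>> {"api": "play_rows", "payload": {"steps": [[0,0,0,5,1.5],[0,0,0,10,1.5],[0,0,0,15,1.5],[0,0,0,15,1.5]]}}

```text
time: 17.7
tcp_pos: [0.4917, 0.0106, 0.3442]
orientation: [3.141, 0.0, 3.076]
ft_force: [-0.5, 1.2, 8.9]
width: 0.0237
```

```bash
python3 ft.py; python3 look.py 12 30
```

```text
[8.91801133 8.01268075 8.52290753 8.76523207]
[-6.380e-01  1.676e+00  8.555e+00  4.850e-01  7.800e-02  8.000e-03
  3.440e-01] 17.85 -1.5327992173377942
17.9 [0.4916903  0.01056084 0.3442116 ] [1.79982747e+02 9.94513304e-03 1.76321595e+02] [-0.71059382  1.52668076  8.02651396] [0.49631332 0.09634161 0.01902469] -1.5328352172818525
tip nominal [0.49174402 0.01064157 0.06521162] [244.12466284 321.47850342] slot nominal [250.1199995 323.1185241] tool delta [-0.03829434  0.11891479 26.62120413]
crop origin 217 292 scale 10.0
```

View pics/c12.png

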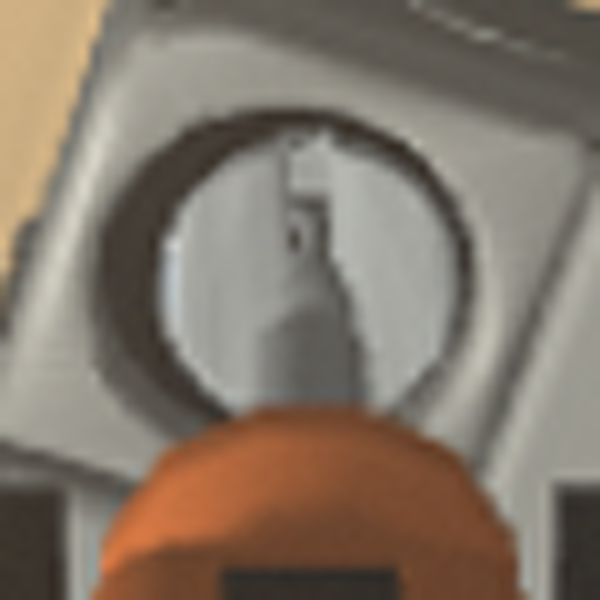

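>>> {"api": "play_rows", "payload": {"steps": [[0,0,0,5,1.5],[0,0,0,10,1.5],[0,0,0,15,1.5],[0,0,0,15,1.5]]}}

```text
time: 18.45
tcp_pos: [0.4917, 0.0106, 0.3442]
orientation: [3.141, 0.0, 2.814]
ft_force: [-0.7, 2.8, 8.8]
width: 0.0241
```

```bash
python3 ft.py; python3 look.py 13 30
```

```text
[8.8018122  8.29069701 8.84570821 7.64423633]
[-1.083  2.452  8.396  0.671  0.     0.035  0.344] 18.6 -1.2709721683962176
18.65 [0.49171907 0.01059989 0.3441994 ] [1.79972126e+02 7.63313483e-03 1.61316297e+02] [-1.52471475  1.92439449  9.04379158] [ 0.69393492 -0.06582412 -0.00697983] -1.271005029110995
tip nominal [0.49179777 0.01071656 0.06519943] [244.33895328 321.76765811] slot nominal [249.87944911 323.38125069] tool delta [-3.56701939e-03  1.16142435e-01  2.66200002e+01]
crop origin 217 292 scale 10.0
```

View pics/c13.png

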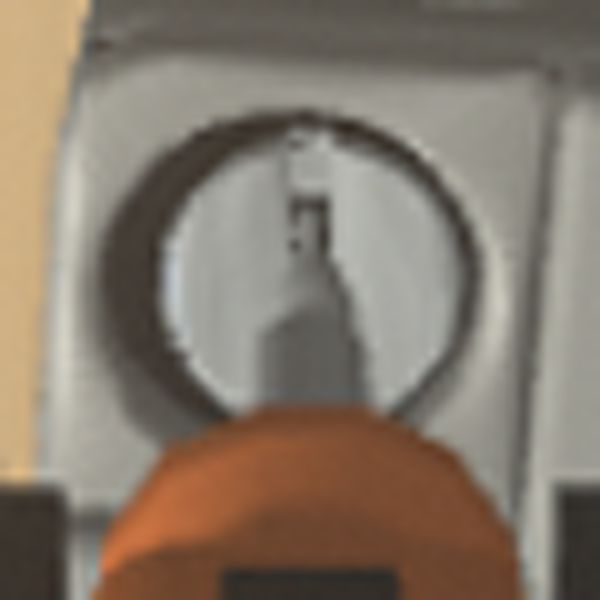

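>>> {"api": "play_rows", "payload": {"steps": [[0.02,0.02,0,0,1.5],[0.03,0.04,0,0,1.5],[0.03,0.04,0,0,1.5]]}}

```text
time: 19.08
tcp_pos: [0.4916, 0.0109, 0.3442]
orientation: [3.142, 0.0, 2.816]
ft_force: [0.6, 0.2, 8.2]
width: 0.0238
```

```bash
python3 ft.py
```

```text
[8.15180576 8.77701149 9.99383568 8.85424142]
[-0.396 -0.285  8.944 -0.084 -0.091  0.     0.344] 19.225 -1.2700322297110114
```

>>> {"api": "play_rows", "payload": {"steps": [[0,0,0,7,1.5],[0,0.01,0,14,1.5],[0.01,0.02,0,20,1.5],[0.01,0.02,0,20,1.5]]}}

```text
time: 19.77
tcp_pos: [0.4916, 0.0112, 0.3442]
orientation: [3.141, 0.001, 2.465]
ft_force: [0.6, 0.6, 7.8]
width: 0.0237
```

```bash
python3 ft.py; python3 look.py 14 30
```

```text
[7.84090445 8.34057259 7.62077543 7.92506106]
[ 7.000e-02  3.780e-01  7.932e+00  4.000e-03 -1.630e-01  4.000e-03
  3.440e-01] 19.925 -0.9205491567376831
19.975 [0.49164124 0.01117521 0.3442735 ] [1.79974834e+02 3.26926022e-02 1.41329718e+02] [-0.99711938  0.16240372  7.22335791] [-0.0117774  -0.21919602  0.06916944] -0.9205485080946819
tip nominal [0.49184211 0.01117142 0.06527357] [244.49981961 322.22672946] slot nominal [249.82524781 323.23026788] tool delta [1.06072858e-02 7.19982071e-02 2.66273822e+01]
crop origin 217 292 scale 10.0
```

View pics/c14.png

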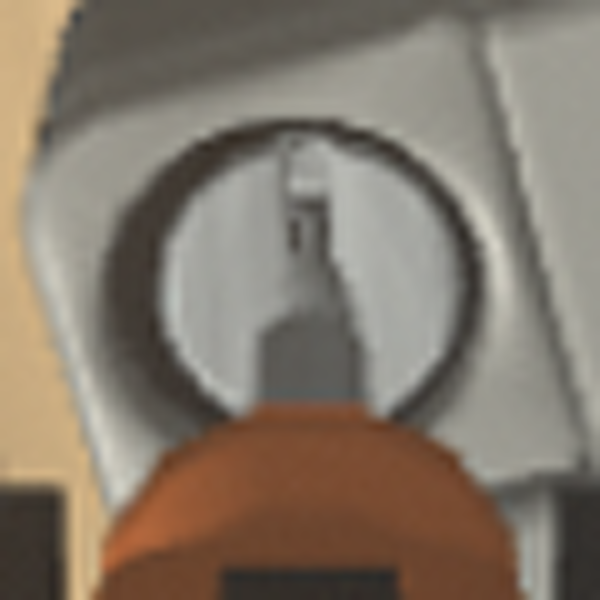

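>>> {"api": "play_rows", "payload": {"steps": [[0,0,0.01,7,1.5],[0,0.01,0.01,14,1.5],[0.01,0.02,0.01,20,1.5],[0.01,0.02,0.01,20,1.5]]}}

```text
time: 20.52
tcp_pos: [0.4917, 0.0114, 0.3442]
orientation: [3.141, 0.0, 2.116]
ft_force: [0.2, -0.6, 7.6]
width: 0.0241
```

```bash
python3 ft.py; python3 look.py 15 30
```

```text
[7.59783941 8.41470308 8.51175397 7.81682542]
[ 4.220e-01  2.690e-01  8.085e+00  2.900e-02 -2.450e-01  3.000e-03
  3.440e-01] 20.675 -0.5710216519946754
20.725 [0.49170863 0.01139886 0.34421865] [1.79957937e+02 2.51816781e-02 1.21327496e+02] [ 0.99292463 -0.09144057  8.11538776] [-0.00295975 -0.20366665  0.00618346] -0.571010300741505
tip nominal [0.49194734 0.01140061 0.06521876] [244.50238346 322.71951712] slot nominal [249.72274773 323.33801666] tool delta [2.04184322e-02 4.32860274e-02 2.66218979e+01]
crop origin 217 293 scale 10.0
```

View pics/c15.png

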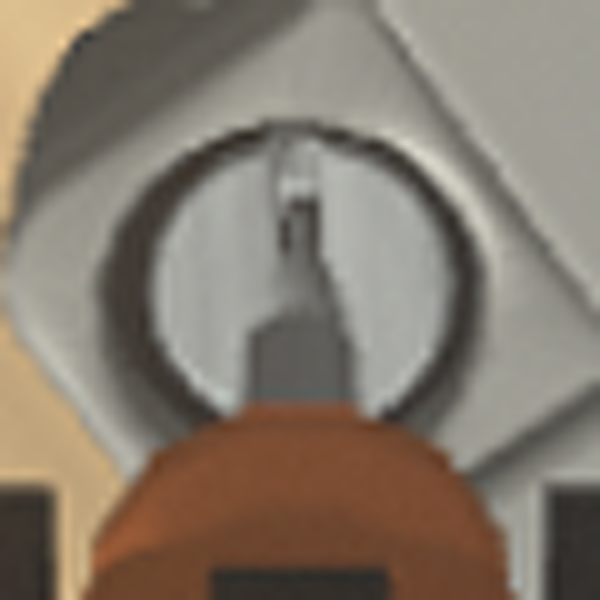

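>>> {"api": "play_rows", "payload": {"steps": [[0,0,0.01,8,1.5],[0,0.01,0.01,16,1.5],[0.01,0.02,0.01,22,1.5],[0.01,0.02,0.01,22,1.5]]}}

```text
time: 21.28
tcp_pos: [0.4919, 0.0116, 0.3442]
orientation: [3.141, 0.0, 1.732]
ft_force: [0.8, -0.4, 9.0]
width: 0.0237
```

```bash
python3 ft.py; python3 look.py 16 30
```

```text
[9.0059495  8.07059199 8.48193155 8.64556508]
[ 6.050e-01 -1.000e-02  8.551e+00 -3.700e-02 -3.400e-01  7.000e-03
  3.440e-01] 21.425 -0.18661692663675847
21.475 [0.49193902 0.01158334 0.34421187] [1.79931390e+02 1.26810042e-02 9.93266217e+01] [0.87010371 0.40733576 8.91426892] [ 0.02164139 -0.30275625 -0.01659683] -0.18661171999298856
tip nominal [0.49227871 0.01157655 0.06521208] [244.32207936 323.22948997] slot nominal [249.50494997 323.21919691] tool delta [ 2.30418993e-02 -2.61393137e-03  2.66211986e+01]
crop origin 216 293 scale 10.0
```

View pics/c16.png

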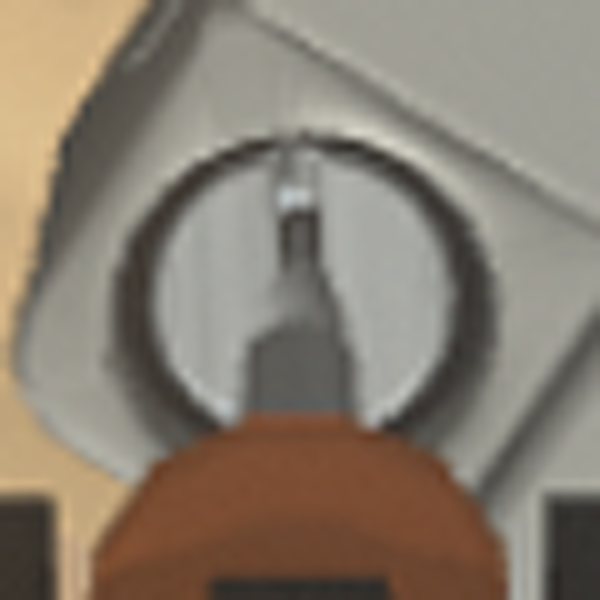

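>>> {"api": "play_rows", "payload": {"steps": [[0,0,-0.1,0,1.5],[0,0,-0.3,0,1.5],[0,0,-0.6,0,1.5],[0,0,-1.2,0,1.5],[0,0,-2,0,1.5]]}}

```text
time: 22.15
tcp_pos: [0.491, 0.0116, 0.3636]
orientation: [-3.139, -0.0, 1.734]
ft_force: [-0.8, 0.8, -1.2]
width: 0.0236
```

>>> {"api": "play_rows", "payload": {"steps": [[0,0,-2.5,0,1.5],[0,0,-4,0,1.5],[0,0,-4,0,1.5]]}}

```text
time: 22.52
tcp_pos: [0.4916, 0.0116, 0.4046]
orientation: [3.14, 0.0, 1.734]
ft_force: [-0.3, -0.2, -1.1]
width: 0.0237
```

```bash
python3 look.py 17 40;python3 ft.py
```

```text
22.525 [0.49163941 0.01158504 0.40464853] [1.79907035e+02 1.81797737e-02 9.93261615e+01] [-0.27162907 -0.2237683  -1.06630699] [-0.01325162 -0.10890902  0.0424907 ] -0.18660034969877384
tip nominal [0.49210047 0.01157104 0.12564892] [244.32197228 323.22943116] slot nominal [227.3225332  323.21491817] tool delta [2.24921142e-02 5.80075042e-03 3.26649004e+01]
crop origin 195 283 scale 7.5
[-1.11173149 -1.20588051 -1.00129262 -0.98980421]
[-0.244 -0.181 -1.077 -0.02  -0.124 -0.02   0.403] 22.725 -0.18664866281126208
```

View pics/c17.png

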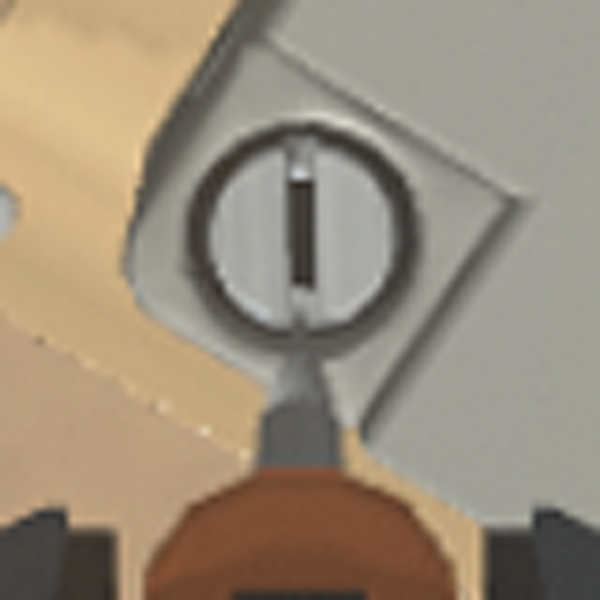

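Run:
```python
from h import *
d=np.load("w17.npz");p=dict(K=d['K'],hand_eye=d['he']);M=d['M']
f=lambda x,y:(195-.5+(y+.5)/7.5,283-.5+(x+.5)/7.5)
a=onz(p,f(299,180),.0725,M);b=onz(p,f(304,288),.0725,M)
print("slot",(a+b)/2,np.linalg.norm(a-b),np.degrees(np.arctan2(*(b-a)[[1,0]]))%180)
o=ctrl.observe();print(intool([.515,.3825,.46],o))
```

```text
slot [0.49184963 0.01164737 0.0725    ] 0.012930900854106742 101.91010431937204
[36.21957084  8.33735981 -5.70224664]
```

>>> {"api": "play_rows", "payload": {"steps": [[3,0.7,-4,0,1.5],[8,1.9,-5.7,7,1.5],[13.5,3.1,-5.7,14,1.5],[19,4.4,-5.7,21,1.5],[24.5,5.6,-5.7,28,1.5]]}}

```text
time: 23.4
tcp_pos: [0.5069, 0.2643, 0.4602]
orientation: [-3.141, 0.0, 1.241]
ft_force: [1.1, -0.3, -0.8]
width: 0.0238
```

Run:
```python
from h import *
o=ctrl.observe();print(o['tcp_pos'],o['orientation'],o['q']);print(intool([.5149,.3840,.46],o),np.degrees(o['orientation'][2]-1.131))
```

```text
[0.50690493 0.26430428 0.46020635] [-3.14125375e+00  4.67999626e-04  1.24092159e+00] [ 4.39871731e-01  1.12800124e-01  1.96069243e+00 -1.14316384e-04
  1.06866916e+00  7.69801597e-01]
[11.58319583 -3.12083303  0.01627143] 6.298043067274965
```

>>> {"api": "play_rows", "payload": {"steps": [[4,-1,0,3,1.5],[8,-2.1,0,6.3,1.5],[11.5,-3.1,0,6.3,1.5],[11.5,-3.1,0,6.3,1.5],[11.5,-3.1,0,6.3,1.5]]}}

```text
time: 24.02
tcp_pos: [0.5144, 0.3809, 0.4599]
orientation: [-3.141, 0.001, 1.135]
ft_force: [0.6, 0.4, -0.5]
width: 0.0239
```

Run:
```python
from h import *
o=ctrl.observe();print(o['tcp_pos'],o['orientation']);print(intool([.5149,.3840,.2899],o),np.degrees(o['orientation'][2]-1.131))
p=ctrl.camera("wrist");im=p["image"]
cv2.imwrite("pics/w18.png",im)
a=cv2.imread("pics/w6.png");cv2.imwrite("pics/c18.png",np.hstack([cv2.resize(x[180:280,280:380],(400,400),interpolation=cv2.INTER_CUBIC) for x in (a,im)]))
```

```text
[0.51443027 0.38091248 0.45994898] [-3.14102717e+00  1.26765507e-03  1.13518190e+00]
[ 0.32129513 -0.07808186 17.00455111] 0.23960495361093648
```

View pics/c18.png

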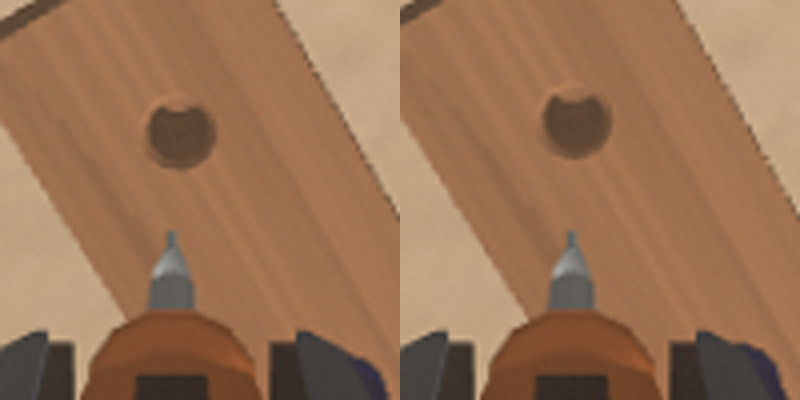

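>>> {"api": "play_rows", "payload": {"steps": [[0.32,-0.08,3,0,1.5],[0.32,-0.08,7,0,1.5],[0.32,-0.08,9.5,0,1.5],[0.32,-0.08,10,0,1.5],[0.32,-0.08,10,0,1.5]]}}

```text
time: 24.7
tcp_pos: [0.5155, 0.3842, 0.3614]
orientation: [3.141, -0.0, 1.134]
ft_force: [0.1, 0.6, -0.7]
width: 0.0236
```

Run:
```python
from h import *
o=ctrl.observe();print(o['tcp_pos'],o['orientation'],o['ft_force']);print(intool([.5149,.3840,.2899],o),np.degrees(o['orientation'][2]-1.131))
p=ctrl.camera("wrist");im=p["image"]
cv2.imwrite("pics/c19.png",cv2.resize(im[180:300,260:400],(700,600)))
```

```text
[0.51548078 0.38417199 0.3613937 ] [ 3.14140082e+00 -3.28275071e-04  1.13440872e+00] [ 0.13828403  0.63705299 -0.65185321]
[-0.0424815  -0.04673682  7.14934798] 0.19530520418917857
```

View pics/c19.png

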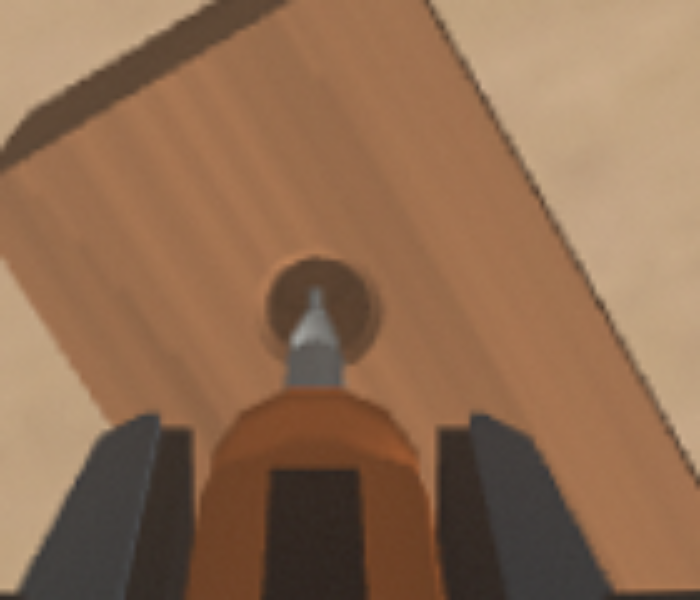

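>>> {"api": "play_rows", "payload": {"steps": [[0,0,1.5,0,1.5],[0,0,3,0,1.5],[0,0,3,0,1.5]]}}

```text
time: 25.12
tcp_pos: [0.5147, 0.3843, 0.329]
orientation: [-3.14, 0.002, 1.135]
ft_force: [0.6, -0.3, -2.2]
width: 0.0238
```

>>> {"api": "play_rows", "payload": {"steps": [[0,0,1.5,0,1.5],[0,0,3,0,1.5],[0,0,3.7,0,1.5],[0,0,3.7,0,1.5]]}}

```text
time: 25.62
tcp_pos: [0.5151, 0.3845, 0.293]
orientation: [-3.141, 0.001, 1.135]
ft_force: [-0.2, -0.1, -1.5]
width: 0.0238
```

```bash
python3 ft.py; python3 -c "
from h import *
print(ctrl.observe()['tcp_pos'])"
```

```text
[-1.48030454 -0.75563521 -1.46396451 -0.92663445]
[-0.006 -0.051 -1.157 -0.032 -0.07  -0.029  0.294] 25.775 1.0407677132719064
[0.51535217 0.38463243 0.29421912]
```

>>> {"api": "play_rows", "payload": {"steps": [[0,0,0.15,0,1.5],[0,0,0.3,0,1.5],[0,0,0.35,0,1.5],[0,0,0.35,0,1.5]]}}

```text
time: 26.32
tcp_pos: [0.5152, 0.3845, 0.2902]
orientation: [-3.142, 0.0, 1.135]
ft_force: [0.5, 0.1, -1.1]
width: 0.0238
```

```bash
python3 ft.py; python3 -c "
from h import *
print(ctrl.observe()['tcp_pos'])"
```

```text
[-1.11865472 -0.69666628 -1.12646002 -0.48945229]
[ 0.255  0.146 -0.858 -0.055 -0.07  -0.013  0.29 ] 26.475 1.0407660903720555
[0.51521207 0.38453723 0.29028384]
```

Nearly seated (about 0.4 mm up); go that last bit and release gently.

>>> {"api": "play_rows", "payload": {"steps": [[0,0,0.04,0,1.5],[0,0,0.04,0,1.5],[0,0,0.04,0,3],[0,0,0.04,0,6],[0,0,0.04,0,6]]}}

```text
time: 27.15
tcp_pos: [0.5152, 0.3845, 0.2898]
orientation: [3.142, -0.0, 1.135]
ft_force: [-0.2, 0.5, 1.0]
width: 0.047
```

>>> {"api": "play_rows", "payload": {"steps": [[0,0,0,0,6],[0,0,0,0,6]]}}

```text
time: 27.4
tcp_pos: [0.5152, 0.3845, 0.2898]
orientation: [3.142, -0.0, 1.135]
ft_force: [-0.8, 0.5, -0.1]
width: 0.0602
```

Run:
```python
from h import *
o=ctrl.observe();print(o['width'],o['ft_force'])
p=ctrl.camera("wrist");im=p["image"]
cv2.imwrite("pics/w20.png",im)
```

```text
0.060203158543958864 [-0.76878197  0.4802529  -0.11335917]
```

View pics/w20.png

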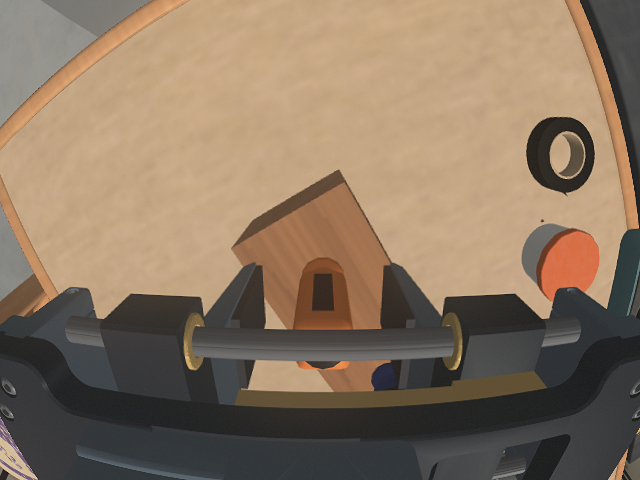

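The amber driver is released and stands as it did before (handle at about row 310, column 322, the same as in w5). I'll raise the arm and check everything.

>>> {"api": "play_rows", "payload": {"steps": [[0,0,-2,0,6],[0,0,-6,0,6],[0,0,-11,0,6],[0,0,-15,0,6],[0,0,-15,0,6]]}}

```text
time: 28.08
tcp_pos: [0.5156, 0.3849, 0.4449]
orientation: [3.138, -0.006, 1.135]
ft_force: [-0.7, 0.2, -0.5]
width: 0.0597
```

>>> {"api": "play_rows", "payload": {"steps": [[-4,2,0,0,6],[-9,4,0,0,6],[-14,6,0,0,6],[-14,6,0,0,6],[-14,6,0,0,6]]}}

```text
time: 28.7
tcp_pos: [0.5105, 0.2324, 0.44]
orientation: [3.142, -0.0, 1.134]
ft_force: [-0.6, 0.3, -0.4]
width: 0.0599
```

Run:
```python
from h import *
o=ctrl.observe();print(o['time'],o['tcp_pos'])
p=ctrl.camera("wrist");cv2.imwrite("pics/w21.png",p["image"])
s=ctrl.camera("side");cv2.imwrite("pics/d21.png",np.hstack([cv2.resize(x[210:370,230:430],(400,320)) for x in (cv2.imread("pics/side0.png"),s["image"])]))
```

```text
28.7 [0.5104872  0.23237482 0.44003251]
```

View pics/w21.png

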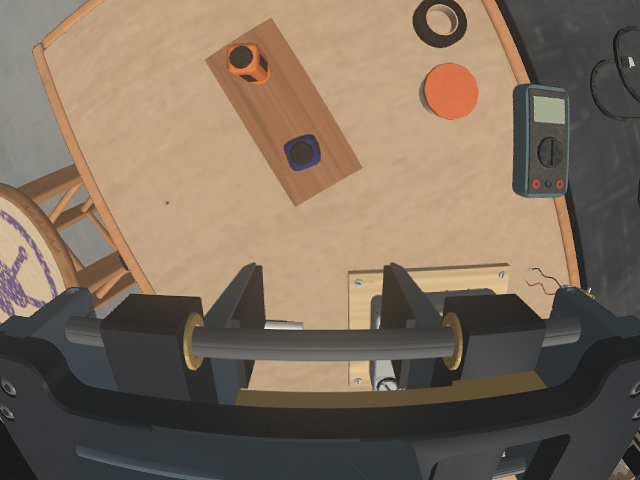

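View pics/d21.png

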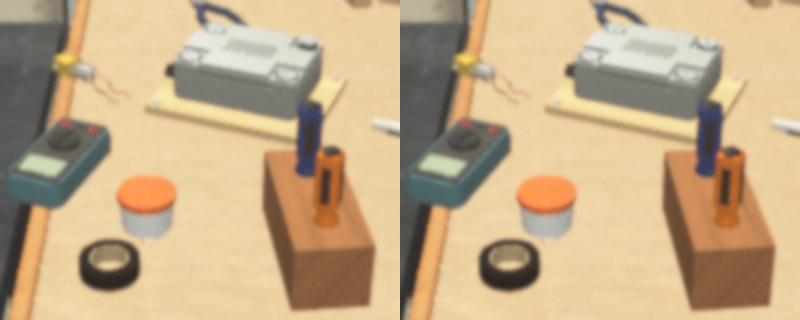

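```bash
python3 -c "
from plant import ctrl
print(ctrl.finish_job())"
```

```text
the job is handed in; nothing more can be done
None
```

The open screw is turned a quarter turn and stays pressed in, the amber screwdriver is back upright in its hole, and the job is handed in at about 29 s.

- **Pressing:** the blade entered the slot, and the screw met its stop about 9 mm in. I held it there at about 8 to 9.5 N, well under the 18 N limit.
- **Turning:** I turned the screwdriver 92° clockwise in stages. Partway round a side force of about 2.5 N built up, and shifting the tool by 0.5 mm removed it.
- **Screw after letting go:** the wrist picture put the slot about 89.5° (1.56 rad) from where it began. The side picture showed the head lower than at the start. I did not measure the rest depth directly.
- **Screwdriver:** it seated at the same arm height as when I picked it up. Its handle looks the same as before in both the wrist and side pictures.
- **Other things:** the blue screwdriver, tub and multimeter look unmoved next to the first side picture. The cutters show only partly there, and their visible part looks unmoved.

None of the final checks failed. The wrist camera's reported calibration shifted by about 2 mm between poses, so I lined up the blade with the slot from single pictures showing both.

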